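Bring a soil core up to the dial gauge and start the swell run

ROBOT

A 6-joint arm with a two-finger parallel gripper is mounted at the origin on a cart in front of the work surface, level with it; the furniture and walls round the work are solid. World frame = base frame: x ahead of the robot, y to its left, z up, the work surface at z = 0. Lengths are in m, angles in degrees, forces in N, time in s.
With the tool pointing down it reaches from about 0.4 to 0.825 m from the base axis. Payload 7 kg.
Tool frame: the origin (TCP) lies at the very end of the fingers, on their centre line; the grasp point (between the pads) lies tcp_to_grasp behind it (tcp_to_grasp is the distance from the TCP to the grasp point, in m); x points along the fingers, y is the direction in which the jaws open and shut, and the axes are right-handed (so a half turn about x gives the same grasp; the last joint's range is limited). The gripper opens to 88 mm and grips with 3 to 60 N. Pads are 19 mm wide; open, the fingers measure 130 mm over their backs; the gripper's body (78 mm by 193 mm) begins 47 mm behind the grasp point.
Start: joints at [-49.727, 20.546, 0.682, 0, -70.136, -16.507], TCP at [0.272, -0.618, 0.227] pointing down, gripper open.
Joint ranges: [-176.03, 176.03], [-82.01, 121.73], [-58.28, 71.71], [-173.87, 95.51], [-174.79, -0.11], [-173.66, 173.66]. Speed limits (degrees/s): [136.94, 136.94, 172.46, 180, 180, 180].

INTERFACE

Orientations are given as [roll, pitch, yaw] about the fixed x, y, z axes, in that order (R = Rz(yaw) Ry(pitch) Rx(roll)).
In Python, from plant import * gives the robot as it stands. The module is installed in compiled form; this text tells all that it offers.
- The arm moves only by the shell command python3 -m pendant 'ROWS'. ROWS is JSON, a list of rows, each an object with "claw": the finger opening in mm, from 0 to 87.6; "linear": the shift along the tool's x, y, z in mm, a list of three; "twist": the turn about the tool's x in rad. In form: [{"claw": claw, "linear": [tx, ty, tz], "twist": twist}, ...]. A call has exactly 10 rows; each row shifts and turns the commanded pose from where the row before left it, along the tool's axes as they then stand; what a row does not reach is not made up. A row lasts 1/12 s, in which the tool goes at most 41.7 mm and 7.16 degrees, less where a joint would pass 70% of its speed; a pose out of reach is approached as far as the arm can. A call with a gripper value outside its range is refused whole. The fingers move at their own pace and stop on an object; the grip force is fixed at half the most. Time passes only in rows, so rows that do not move let the fingers close, or fill a call up. It gives the time, the measured TCP pose, the force and the opening at its end, in the units of the state.
- get_obs(): the state, without advancing time (a new reading comes with each control period).
- snapshot(name): name is "side" or "top" or "wrist"; returns (picture, depth): 480x640x3 uint8, red, green, blue; 480x640 float32, m along the optical axis (not along the pixel's ray), 0 where there is no reading.
- camera_params(name): a dict with "fx", "fy", "cx", "cy" (pixels), "rvec" (rotation vector, rad) and "tvec" (3), from world to camera coordinates, as OpenCV has them. Camera axes: x right, y down, z forward; pixel columns grow to the right and rows downward; lengths in m; the calibration is good to about 2 mm. A picture is of the moment at which its call begins: read the wrist's pose just before it. camera_params takes no time and is no camera call; for the wrist camera it gives the pose at the moment of the call.
- close_job(): hands the job in, once; it reports no verdict.
Trained networks look in the newest picture that a camera, given by its name, has taken for a name from the list of things; names that differ only in an ending like _2 or _b are one class to them, and where a whole thing is asked for, a point or a joint stands for the part that bears it (a point fixed in the world has none). Each returns a list of dicts, best first, with "confidence" (0 to 1); they miss things now and then, are a little off and sometimes report something else, mostly with a low value. They report only what shows in the picture. A call takes as long as a camera call.
- boxes_of(camera, target): "xy" ([column, row] in pixels, amid what is visible of it).
The state is a dict: "clock": time; "joint_pos": joint angles; "qvel": joint speeds; "tau": joint torques, N m; "tool_pos": TCP position; "orientation": TCP orientation; "force": force on the tool from outside, world axes, zero at the start; "moment": the same for the moment, N m; "opening": finger opening in m.
Only numpy, scipy, OpenCV 4.12 (cv2) and the standard library are available. Lean on these libraries where they do the work, as an engineer would, in place of code of your own. Each camera call takes 0.05 s, during which the arm holds its last target. There are 200 camera calls.

TASK

Set up the swell reading: stand the short core with the two flat ends upright in the middle of the lab jack's platform, lay the steel cap flat on it with its boss up, and swing the dial gauge in over it until the arm rests against its stop. Then wind the jack up by its knob until the cap just lifts the gauge's plunger, so that the dial hand has left zero but by less than a quarter turn (never run it past half a turn), let go of the knob, and only then press the timer's key down to start the run. Do not knock the core over, and leave the broken core, the jars, the flask and the balance weight where they are.

Things in the scene. Friction and masses are not known exactly. Their poses are not given: they have to be found in the camera images.
- stand: The fixed swell-test stand: a grey base plate 200 x 350 x 12 mm carrying, side by side, a small scissor lab jack (middle), its drive box with the knob on top (right end, -y) and a round steel column with a swinging dial gauge (back left). Origin under the middle of the jack, on the worktop; x points to the back of the stand, y to its left, z up. It cannot be pushed. It is yawed at most 12 degrees.
- jack_platform: The lab jack's square steel top plate, 100 x 104 mm, scissor arms below it. Origin on its upper face, in the middle, where two circles (39 and 60 mm across) are scribed; axes as the stand's. Its upper face stands 75 to 79 mm above the worktop at the start and rises with the knob.
- jack_knob (a joint): Angle of the jack's black bar knob about its upright axis, rad, 0 to 8. It grows clockwise seen from above and raises the platform: 14 mm a turn (2.23 mm/rad), its upper face standing 70 mm above the worktop at 0; it stays where it is left. Friction about 0.06 N m. At the start 2.4 to 4.0, which leaves 3 to 7 mm between the top of the cap (once it lies on the core on the platform) and the plunger's tip.
- knob_grip (a point): On the knob's axis, 9 mm below the top of its bar, 88 mm above the worktop and 150 mm to the right (-y) of the jack's middle in the stand's frame. The bar is 14 mm thick and 46 mm long, with vertical flat sides 26 mm high above a round skirt 48 mm across (skirt's top 19 mm below this point). x runs along the bar, y across it, z up; they turn with the knob. Free all round and above.
- gauge_arm (a joint): Swing of the dial gauge's arm about its column, rad: 0 against the stop, with the plunger exactly over the middle of the platform; grows as it swings out to the front left (clockwise seen from above). At the start 1.05 to 1.55. It stays where it is left (friction 0.12 N m).
- swing_handle (a point): Centre of the arm's upright black handle pin, 15 mm across, its top 15 mm above this point and the arm's top 27 mm below it; 64 mm from the column's axis, on the line from the column to the gauge. This point is 223 mm above the worktop. x and y are the stand's axes when the arm is on its stop and turn with the arm.
- swing_axis (a point): On the column's axis, at the handle's height; the arm swings about the vertical through this point. In the stand's frame it lies 78 mm behind (+x) and 102 mm left (+y) of the jack's middle.
- gauge_plunger: The gauge's thin steel plunger, 7 mm across at its tip, pointing down, 128 mm from the column's axis. Sprung: 1.2 to 1.7 N. Origin at its tip, 156 mm above the worktop while nothing lifts it. The round dial above it (58 mm across, centre 228 mm and top of the gauge 268 mm above the worktop) faces the front of the stand when the arm is on its stop.
- gauge_hand (a joint): Angle of the dial's black hand, rad: 0 upright with the plunger hanging free, growing clockwise as the plunger is lifted, one full turn for 10 mm of lift (2.5 mm = a quarter turn = 1.57).
- core: The specimen: a grey core of hardened soil-cement, 38 mm across, 50 mm high, both ends flat and square; loose, about 0.1 to 0.2 kg, standing upright on the worktop. Origin in the middle of its underside, z up.
- cap: Loose steel loading cap standing on the worktop boss up: a disc 40 mm across and 6 mm thick with a round boss 18 mm across and 18 mm high in the middle of its top (24 mm high in all), 0.09 kg. Origin in the middle of its underside, z up. The boss is what one picks it up by, and the plunger lands on the boss's flat top.
- rough_core: A bystander: another grey core, also 38 mm across but longer, 61 mm high on one side and 83 mm on the other because its top is broken off askew. Origin in the middle of its underside. It and the good core may have changed places.
- timer_key (a joint): Travel of the timer's key, m: 0 up, 0.004 fully down, sprung back; about 2 N to start and 4.5 N to bottom. It must go down by at least 2.5 mm.
- key_top (a point): Middle of the top of the timer's raised grey key, 14 mm by 30 mm (its own x by y), 23 to 24 mm above the worktop while up; it stands 7 mm proud of the timer's flat case (62 x 66 mm), near the case's front edge. The timer does not slide.
- jar_a: Bystander: a screw-cap sample jar, 45 mm across, 63 mm high, origin under its middle.
- jar_b: Bystander: a second sample jar of the same size, origin under its middle.
- flask: Bystander: a stoppered conical flask, 67 mm across, 106 mm high, origin under its middle.
- balance_weight: Bystander: a small brass balance weight, 21 mm across, 24 mm high, origin under its middle.

How it is judged:
By the outcome, as a careful person would: the job done as asked, in the order asked, and still so for the second after the job is handed in, with the robot touching nothing.
It also fails if it takes over 72 s, if anything falls off the work surface, if the arm or the gripper's body presses on something with over 40 N, if the wrist force passes 120 N, or if a joint passes its speed limit or range.

## Working session

There is one attempt and no reset: what is moved stays moved. The work goes in short steps, Python scripts to look and compute and a shell command to move; the robot and the scene stay as the last step left them, time stands still between calls to the robot, and variables do not carry over. Pictures are saved under pics/ and viewed, about 8 in all and at most 12, crops included, and the job is handed in when it is done.

```bash
mkdir -p pics; cat > h.py <<'E'
from plant import *
import numpy as np, cv2
from scipy.spatial.transform import Rotation as R
def cam(n):
    c=camera_params(n); Rm=cv2.Rodrigues(np.array(c['rvec'],float))[0]; return c,Rm,np.array(c['tvec'],float).ravel()
def unproj(n,d,u,v,c=None):
    c,Rm,t=c or cam(n); p=np.array([(u-c['cx'])/c['fx'],(v-c['cy'])/c['fy'],1])*d; return Rm.T@(p-t)
def ray_z(n,u,v,z,c=None):
    c,Rm,t=c or cam(n); o=-Rm.T@t; r=Rm.T@np.array([(u-c['cx'])/c['fx'],(v-c['cy'])/c['fy'],1]); return o+r*(z-o[2])/r[2]
def cloud(n,dep,c=None):
    c,Rm,t=c or cam(n); v,u=np.mgrid[0:480,0:640]
    P=np.stack([(u-c['cx'])/c['fx']*dep,(v-c['cy'])/c['fy']*dep,dep],-1); W=(P-t)@Rm; W[dep<=0]=np.nan; return W
def proj(n,p,c=None):
    c,Rm,t=c or cam(n); q=Rm@np.array(p)+t; return c['fx']*q[0]/q[2]+c['cx'],c['fy']*q[1]/q[2]+c['cy']
E
python3 - <<'E'
from h import *
np.set_printoptions(precision=4,suppress=True)
o=get_obs();print(o['tool_pos'],o['orientation'],o['opening'],o['clock'])
import plant;print([k for k in dir(plant) if 'tcp' in k], getattr(plant,'tcp_to_grasp',None))
for n in ['top','side']:
    im,d=snapshot(n);cv2.imwrite(f'pics/{n}0.png',im[...,::-1]);np.save(f'{n}0.npy',d);print(n,camera_params(n))
    W=cloud(n,d)
    for t in ['core','cap','rough_core','jack_platform','jack_knob','swing_handle','gauge_plunger','timer_key','jar_a','flask','balance_weight']:
        for b in boxes_of(n,t)[:2]:
            u,v=b['xy'];print(n,t,np.round([u,v]),round(b['confidence'],2),W[int(v),int(u)])
E
```

```text
[ 0.2718 -0.6173  0.2256] [ 94.4067  89.9085 118.1665] 0.0876280768192179 0.0
['tcp_to_grasp'] 0.0188
top {'fx': 505.2332586972812, 'fy': 505.2332586972812, 'cx': 311.5527681004811, 'cy': 239.07944093844034, 'rvec': array([ 2.1387, -2.2026,  0.0933]), 'tvec': array([-0.0839,  0.5657,  1.3936])}
top core [398. 227.] 0.63 [ 0.5872 -0.3375  0.0508]
top core [349. 236.] 0.25 [ 0.5668 -0.2028  0.0718]
top cap [400. 265.] 0.55 [ 0.484  -0.3499 -0.0019]
top rough_core [350. 239.] 0.44 [ 0.5558 -0.2051  0.0725]
top jack_platform [248. 258.] 0.77 [0.515  0.0727 0.074 ]
top jack_platform [333. 189.] 0.29 [ 0.6967 -0.1639  0.0622]
top jack_knob [307. 268.] 0.49 [ 0.4834 -0.0862  0.0698]
top jack_knob [336. 195.] 0.38 [ 0.6828 -0.1718  0.0604]
top swing_handle [193. 261.] 0.56 [0.502  0.1959 0.1917]
top gauge_plunger [362. 186.] 0.68 [ 0.7057 -0.2417  0.0611]
top timer_key [303. 265.] 0.73 [ 0.4881 -0.0735  0.0961]
top timer_key [346. 282.] 0.52 [ 0.4402 -0.1934  0.0183]
top jar_a [334. 192.] 0.75 [ 0.6914 -0.1666  0.06  ]
top jar_a [363. 187.] 0.47 [ 0.6871 -0.2403  0.1272]
top flask [431. 200.
[... 431 characters left out ...]
0.3606  0.0131]
side cap [392. 418.] 0.52 [ 0.6666 -0.4739  0.054 ]
side rough_core [327. 315.] 0.81 [ 0.5614 -0.2248  0.0572]
side rough_core [298. 273.] 0.6 [ 0.4916 -0.0903  0.0717]
side jack_platform [305. 235.] 0.67 [0.5061 0.0675 0.0785]
side jack_knob [294. 271.] 0.76 [ 0.4838 -0.081   0.0677]
side swing_handle [302. 172.] 0.97 [0.4761 0.6153 0.0122]
side timer_key [353. 422.] 0.73 [ 0.6047 -0.454   0.0153]
side timer_key [386. 337.] 0.41 [ 0.6856 -0.2595  0.028 ]
side jar_a [386. 305.] 0.86 [ 0.6913 -0.1939  0.0596]
side jar_a [390. 334.] 0.77 [ 0.6902 -0.2662  0.0404]
side flask [390. 417.] 0.87 [ 0.6648 -0.4743  0.0547]
side balance_weight [350. 422.] 0.73 [ 0.5975 -0.4561  0.0156]
```

```bash
python3 - <<'E'
import cv2
a=cv2.imread('pics/top0.png');cv2.imwrite('pics/top0c.png',cv2.resize(a[130:330,150:470],None,fx=2.5,fy=2.5,interpolation=cv2.INTER_CUBIC))
b=cv2.imread('pics/side0.png');cv2.imwrite('pics/side0c.png',cv2.resize(b[120:460,180:480],None,fx=1.76,fy=1.76,interpolation=cv2.INTER_CUBIC))
E
```

```text
(no output)
```

View pics/top0c.png

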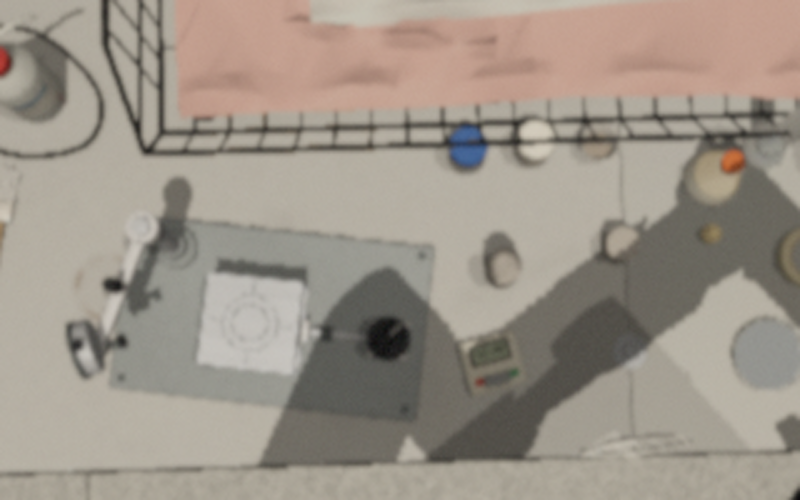

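View pics/side0c.png

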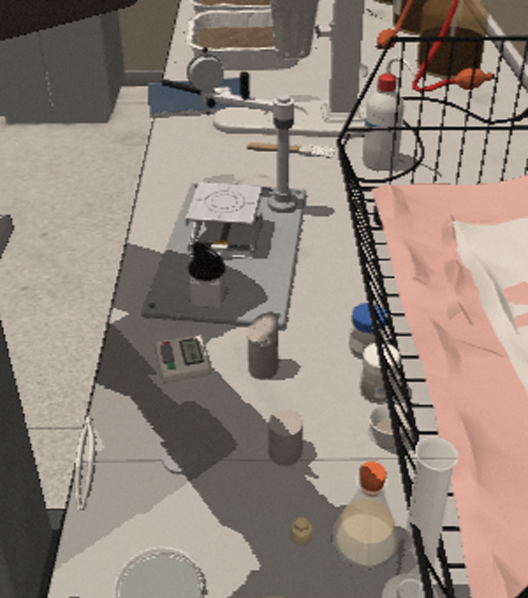

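The overview shows the good core at top-crop (620,240), the rough one at (503,265), the cap faint in shadow at (628,350), the platform at (250,320), the knob at (388,338), the handle pin at (113,285) and the timer at (490,362). Next I'll measure them from depth.

```bash
python3 - <<'E'
from h import *
np.set_printoptions(precision=4,suppress=True)
for n in ['top','side']:
    d=np.load(n+'0.npy');W=cloud(n,d)
    def sel(x,y,r,z0,z1):
        m=(np.hypot(W[...,0]-x,W[...,1]-y)<r)&(W[...,2]>z0)&(W[...,2]<z1);return W[m]
    def rect(P): 
        r=cv2.minAreaRect((P[:,:2]*1000).astype(np.float32));return np.round(r[0],1),np.round(r[1],1),round(r[2],1)
    for nm,a in dict(core=(.583,-.338,.04,.043,.06),rough=(.56,-.205,.045,.05,.1),cap6=(.475,-.355,.045,.003,.012),capb=(.475,-.355,.045,.014,.035),plat=(.515,.067,.09,.066,.086),knob=(.484,-.083,.04,.08,.105),skirt=(.484,-.083,.04,.05,.075),handle=(.51,.19,.06,.215,.245),col=(.6,.18,.06,.19,.3),timer=(.44,-.19,.06,.01,.0195),key=(.44,-.19,.06,.0205,.03)).items():
        P=sel(*a)
        if len(P)>5: print(n,nm,len(P),np.median(P,0),'mid',(P.min(0)+P.max(0))/2,rect(P))
    g=sel(.475,-.36,.06,-.01,.05);print('floor near cap',np.percentile(g[:,2],[1,50,90,99]))
E
```

```text
top core 143 [ 0.5851 -0.3426  0.0497] mid [ 0.5858 -0.3423  0.0504] (array([ 586. , -341.9]), array([35.1, 35.9]), 43.8)
top rough 161 [ 0.5618 -0.2081  0.0712] mid [ 0.5627 -0.2096  0.0696] (array([ 562.5, -209.6]), array([36.4, 34.7]), 88.2)
top cap6 164 [ 0.4712 -0.3505  0.005 ] mid [ 0.475  -0.3567  0.0075] (array([ 473.5, -351.7]), array([86.7, 79.6]), 24.1)
top capb 33 [ 0.4688 -0.3515  0.0232] mid [ 0.4676 -0.352   0.0242] (array([ 467.6, -352.1]), array([14.3, 14.1]), 86.5)
top plat 1427 [0.5085 0.0678 0.0774] mid [0.5098 0.0683 0.0762] (array([509.4,  68.3]), array([104.2, 101.3]), 82.2)
top knob 93 [ 0.4878 -0.0789  0.0958] mid [ 0.488  -0.08    0.0941] (array([488.1, -80. ]), array([13.8, 43.3]), 43.4)
top skirt 178 [ 0.4861 -0.0813  0.0674] mid [ 0.4877 -0.0796  0.0627] (array([487.9, -79.4]), array([46.2, 46.5]), 88.2)
top handle 149 [0.4934 0.1964 0.2351] mid [0.4999 0.1976 0.23  ] (array([501.7, 201.8]), array([38.7, 98.3]), 77.9)
top col 263 [0.5884 0.165  0.1995] mid [0.5776 0.165  0.215 ] (array([576.2, 163.8]), array([32.2, 79.9]), 76.0)
top timer 392 [ 0.4617 -0.
[... 940 characters left out ...]
 ] (array([490.4, -82.1]), array([15.4, 45.8]), 43.8)
side skirt 237 [ 0.4871 -0.095   0.0663] mid [ 0.4906 -0.0868  0.0624] (array([490.3, -87. ]), array([38.8, 48.9]), 88.9)
side handle 262 [0.4887 0.1971 0.2302] mid [0.5027 0.1965 0.23  ] (array([504.6, 201. ]), array([40.6, 99.7]), 78.6)
side col 211 [0.5799 0.1643 0.1996] mid [0.5788 0.1617 0.2147] (array([577.7, 162.5]), array([29.4, 83.3]), 70.9)
side timer 509 [ 0.4645 -0.2011  0.0152] mid [ 0.4602 -0.196   0.0148] (array([ 462.2, -197.1]), array([62. , 67.1]), 13.5)
side key 54 [ 0.4441 -0.201   0.0226] mid [ 0.4439 -0.2001  0.0233] (array([ 443.8, -201.2]), array([13.5, 33.1]), 13.8)
floor near cap [-0.0038 -0.0007  0.0037  0.0234]
```

```bash
cat >> h.py <<'E'
def jaw():
    o=get_obs();Rm=R.from_euler('xyz',o['orientation'],degrees=True).as_matrix();return o,Rm,np.degrees(np.arctan2(Rm[1,1],Rm[0,1]))
def plan(x,y,z,j=None):
    "twist first (about tool x), then linear in tool axes after the twist"
    o,Rm,a=jaw();tw=0
    if j is not None: tw=-((j-a+90)%180-90)   # tool x down: +twist lowers the angle
    R2=Rm@R.from_euler('x',tw,degrees=True).as_matrix()
    d=R2.T@(np.array([x,y,z])-np.array(o['tool_pos']))*1000
    print('t',round(o['clock'],2),'pos',np.round(o['tool_pos'],4),'jaw',round(a,1),'j6',round(o['joint_pos'][5],1),'open',round(o['opening']*1000,1),'F',np.round(o['force'],1),'| twist rad',round(np.radians(tw),3),'deg',round(tw,1),'lin mm',np.round(d,1))
E
python3 - <<'E'
from h import *
plan(.587,-.3425,.08,55)
for n in ['top','side']:
    W=cloud(n,np.load(n+'0.npy'))
    m=(np.hypot(W[...,0]-.55,W[...,1]-.18)<.09)&(W[...,2]>.18)
    P=W[m];q=P[np.hypot(P[:,0]-.601,P[:,1]-.158)<.025];print(n,'col top',q[:,2].max(),np.median(q,0))
    r=np.hypot(P[:,0]-.601,P[:,1]-.158)
    for lo,hi in[(.03,.05),(.052,.076),(.08,.1)]:
        k=P[(r>lo)&(r<hi)];
        if lo==.052:k=k[k[:,2]>.222]
        c=k.mean(0);print(lo,len(k),c,np.degrees(np.arctan2(c[1]-.158,c[0]-.601)))
E
```

```text
t 1.2 pos [ 0.272  -0.6178  0.2266] jaw 113.8 j6 -16.5 open 87.7 F [ 1.  -0.1 -0.1] | twist rad 1.026 deg 58.8 lin mm [146.6 406.1 100.1]
top col top 0.21213279084602904 [0.59697017 0.15751368 0.20124725]
0.03 52 [0.56369688 0.17154124 0.1938625 ] 160.0488188839976
0.052 37 [0.54015107 0.18056582 0.23412158] 159.65270425144664
0.08 54 [0.51709616 0.19017148 0.19380382] 159.02154043010395
side col top 0.20802096797340774 [0.60074311 0.14987559 0.19556135]
0.03 41 [0.56307713 0.17020947 0.19075738] 162.153763189341
0.052 35 [0.54345021 0.17699958 0.23044953] 161.72979744567826
0.08 38 [0.51602024 0.18824032 0.1905825 ] 160.41173378219352
```

```bash
python3 -m pendant '[{"claw":87,"linear":[0,0,0],"twist":0.114},{"claw":87,"linear":[0,0,0],"twist":0.114},{"claw":87,"linear":[0,0,0],"twist":0.114},{"claw":87,"linear":[0,0,0],"twist":0.114},{"claw":87,"linear":[0,0,0],"twist":0.114},{"claw":87,"linear":[0,0,0],"twist":0.114},{"claw":87,"linear":[0,0,0],"twist":0.114},{"claw":87,"linear":[0,0,0],"twist":0.114},{"claw":87,"linear":[0,0,0],"twist":0.114},{"claw":87,"linear":[0,20,5],"twist":0}]'; python3 -m pendant '[{"claw":87,"linear":[0,38,9],"twist":0},{"claw":87,"linear":[0,38,9],"twist":0},{"claw":87,"linear":[0,38,9],"twist":0},{"claw":87,"linear":[0,38,9],"twist":0},{"claw":87,"linear":[0,38,9],"twist":0},{"claw":87,"linear":[0,38,9],"twist":0},{"claw":87,"linear":[0,38,9],"twist":0},{"claw":87,"linear":[0,38,9],"twist":0},{"claw":87,"linear":[0,38,9],"twist":0},{"claw":87,"linear":[0,38,9],"twist":0}]'; python3 -c "
from h import *
plan(.587,-.3425,.09,55)
im,d=snapshot('wrist');cv2.imwrite('pics/w1.png',im[...,::-1]);np.save('w1.npy',d);W=cloud('wrist',d)
m=(np.hypot(W[...,0]-.587,W[...,1]+.3425)<.05)&(W[...,2]>.042)&(W[...,2]<.06);P=W[m];print(len(P),(np.nanmin(P,0)+np.nanmax(P,0))/2 if len(P) else W[240,320])"
```

```text
clock: 2.03
tool_pos: [0.2859, -0.6055, 0.2263]
orientation: [-141.5, 90.0, -177.0]
force: [0.9, 1.8, 0.2]
opening: 0.087
clock: 2.87
tool_pos: [0.5806, -0.3431, 0.2268]
orientation: [18.2, 90.0, -16.8]
force: [1.5, -1.3, -0.7]
opening: 0.0872
t 2.87 pos [ 0.5806 -0.3431  0.2268] jaw 55.0 j6 -111.0 open 87.2 F [ 1.5 -1.3 -0.7] | twist rad -0.0 deg -0.0 lin mm [136.8   4.1   4.8]
1550 [ 0.59365217 -0.33941681  0.04661123]
```

```bash
python3 -m pendant '[{"claw":87,"linear":[20,1,1],"twist":0},{"claw":87,"linear":[20,1,1],"twist":0},{"claw":87,"linear":[20,1,1],"twist":0},{"claw":87,"linear":[20,1,1],"twist":0},{"claw":87,"linear":[20,0,1],"twist":0},{"claw":87,"linear":[20,0,0],"twist":0},{"claw":87,"linear":[15,0,0],"twist":0},{"claw":87,"linear":[0,0,0],"twist":0},{"claw":87,"linear":[0,0,0],"twist":0},{"claw":87,"linear":[0,0,0],"twist":0}]'; python3 -c "
from h import *
c=cam('wrist');im,d=snapshot('wrist');cv2.imwrite('pics/w2.png',im[...,::-1]);W=cloud('wrist',d,c)
m=(np.hypot(W[...,0]-.587,W[...,1]+.3425)<.04)&(W[...,2]>.02)&(W[...,2]<.07);P=W[m];print(len(P),np.percentile(P[:,2],[5,50,95]))
z=np.percentile(P[:,2],90);Q=P[abs(P[:,2]-z)<.002];print(len(Q),cv2.minEnclosingCircle((Q[:,:2]*1000).astype(np.float32)),cv2.minAreaRect((Q[:,:2]*1000).astype(np.float32)))
plan(.587,-.3425,.02,55)"
```

```text
clock: 3.75
tool_pos: [0.5864, -0.3447, 0.0927]
orientation: [1.7, 89.9, -33.3]
force: [0.8, 0.2, 0.7]
opening: 0.0869
4553 [0.02875936 0.04921675 0.0503171 ]
3640 ((588.6703491210938, -343.4283752441406), 19.0594425201416) ((588.6928100585938, -343.5246276855469), (37.34326934814453, 37.27958679199219), 13.932966232299805)
t 3.8 pos [ 0.5866 -0.3447  0.0931] jaw 55.0 j6 -111.0 open 87.2 F [ 0.2 -0.8  0.1] | twist rad -0.0 deg -0.0 lin mm [73.1  2.  -1. ]
```

View pics/w2.png

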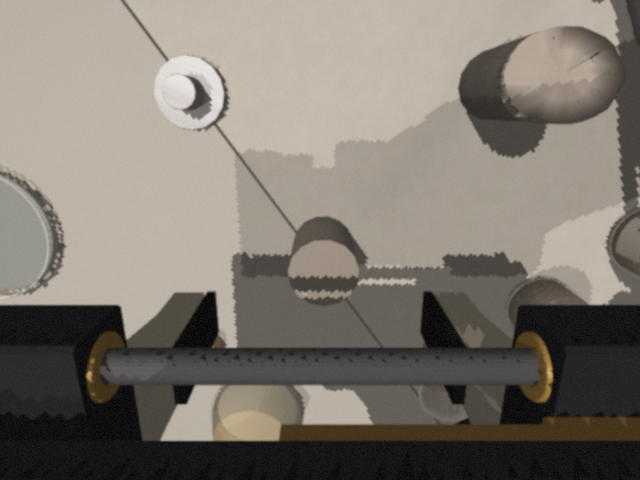

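The wrist picture shows the flat-topped core centred between the fingers at (323,270), the cap boss-up at (188,92) and the broken core at (560,75). Descend and grip.

```bash
python3 -m pendant '[{"claw":87,"linear":[15,1,0],"twist":0},{"claw":87,"linear":[20,1,0],"twist":0},{"claw":87,"linear":[20,0,0],"twist":0},{"claw":87,"linear":[12,0,0],"twist":0},{"claw":87,"linear":[6,0,0],"twist":0},{"claw":87,"linear":[0,0,0],"twist":0},{"claw":30,"linear":[0,0,0],"twist":0},{"claw":30,"linear":[0,0,0],"twist":0},{"claw":30,"linear":[0,0,0],"twist":0},{"claw":30,"linear":[0,0,0],"twist":0}]'; python3 -m pendant '[{"claw":30,"linear":[0,0,0],"twist":0},{"claw":30,"linear":[0,0,0],"twist":0},{"claw":30,"linear":[0,0,0],"twist":0},{"claw":30,"linear":[0,0,0],"twist":0},{"claw":30,"linear":[0,0,0],"twist":0},{"claw":30,"linear":[0,0,0],"twist":0},{"claw":30,"linear":[0,0,0],"twist":0},{"claw":30,"linear":[0,0,0],"twist":0},{"claw":30,"linear":[0,0,0],"twist":0},{"claw":30,"linear":[0,0,0],"twist":0}]';python3 -c "
from h import *
plan(.510,.068,.20,-8)"
```

```text
clock: 4.63
tool_pos: [0.5875, -0.3428, 0.0196]
orientation: [17.5, 89.9, -17.5]
force: [-0.5, 0.7, -0.7]
opening: 0.0653
clock: 5.47
tool_pos: [0.5869, -0.3426, 0.0186]
orientation: [19.5, 90.0, -15.5]
force: [0.1, -0.2, 1.2]
opening: 0.0364
t 5.47 pos [ 0.5869 -0.3426  0.0186] jaw 55.0 j6 -111.1 open 36.4 F [ 0.1 -0.2  1.2] | twist rad 1.099 deg 63.0 lin mm [-181.4 -133.3 -395.9]
```

```bash
python3 -m pendant '[{"claw":30,"linear":[-10,0,0],"twist":0},{"claw":30,"linear":[-20,0,0],"twist":0.122},{"claw":30,"linear":[-20,0,0],"twist":0.122},{"claw":30,"linear":[-20,0,0],"twist":0.122},{"claw":30,"linear":[-20,0,0],"twist":0.122},{"claw":30,"linear":[-20,0,0],"twist":0.122},{"claw":30,"linear":[-20,0,0],"twist":0.122},{"claw":30,"linear":[-20,0,0],"twist":0.122},{"claw":30,"linear":[-20,0,0],"twist":0.122},{"claw":30,"linear":[-12,0,0],"twist":0.122}]'; python3 -m pendant '[{"claw":30,"linear":[0,-8,-25],"twist":0},{"claw":30,"linear":[0,-12,-36],"twist":0},{"claw":30,"linear":[0,-12,-36],"twist":0},{"claw":30,"linear":[0,-12,-36],"twist":0},{"claw":30,"linear":[0,-12,-36],"twist":0},{"claw":30,"linear":[0,-12,-36],"twist":0},{"claw":30,"linear":[0,-12,-36],"twist":0},{"claw":30,"linear":[0,-12,-36],"twist":0},{"claw":30,"linear":[0,-12,-36],"twist":0},{"claw":30,"linear":[0,-12,-36],"twist":0}]';python3 -c "
from h import *
plan(.510,.068,.13,-8)"
```

```text
clock: 6.3
tool_pos: [0.587, -0.3442, 0.2037]
orientation: [124.0, 89.8, 26.2]
force: [1.9, 1.1, -1.0]
opening: 0.0367
clock: 7.13
tool_pos: [0.4747, -0.1034, 0.2118]
orientation: [169.3, 78.5, 81.9]
force: [-0.2, 1.2, -0.8]
opening: 0.0367
t 7.13 pos [ 0.4747 -0.1034  0.2118] jaw 2.4 j6 -173.6 open 36.7 F [-0.2  1.2 -0.8] | twist rad 0.182 deg 10.4 lin mm [ 114.9   11.6 -154.8]
```

j6 reached its range, which tilted the tool. I'll twist back, away from the limit, and see whether it comes upright.

```bash
python3 -m pendant '[{"claw":30,"linear":[0,0,0],"twist":-0.1},{"claw":30,"linear":[0,0,0],"twist":-0.1},{"claw":30,"linear":[0,0,0],"twist":-0.1},{"claw":30,"linear":[0,0,0],"twist":-0.1},{"claw":30,"linear":[0,0,0],"twist":0},{"claw":30,"linear":[0,0,0],"twist":0},{"claw":30,"linear":[0,0,0],"twist":0},{"claw":30,"linear":[0,0,0],"twist":0},{"claw":30,"linear":[0,0,0],"twist":0},{"claw":30,"linear":[0,0,0],"twist":0}]';python3 -c "
from h import *
print(get_obs()['joint_pos'])
plan(.510,.068,.13,18)"
```

```text
clock: 7.97
tool_pos: [0.4758, -0.1046, 0.2113]
orientation: [146.5, 78.6, 81.9]
force: [0.1, -0.7, -1.5]
opening: 0.0369
[   1.0692242     4.7484834   -17.91907872  -12.35187184  -65.98750081
 -150.73738132]
t 7.97 pos [ 0.4758 -0.1046  0.2113] jaw 24.9 j6 -150.7 open 36.9 F [ 0.1 -0.7 -1.5] | twist rad 0.12 deg 6.9 lin mm [ 114.4   78.5 -135.3]
```

Its commanded pose was re-synced with the 11° tilt (q4=-12°). Going to the opposite j6 limit and pushing against it should roll q4 back. I'll unwind that way with the core held high.

```bash

python3 -m pendant '[{"claw":30,"linear":[0,0,0],"twist":-0.124},{"claw":30,"linear":[0,0,0],"twist":-0.124},{"claw":30,"linear":[0,0,0],"twist":-0.124},{"claw":30,"linear":[0,0,0],"twist":-0.124},{"claw":30,"linear":[0,0,0],"twist":-0.124},{"claw":30,"linear":[0,0,0],"twist":-0.124},{"claw":30,"linear":[0,0,0],"twist":-0.124},{"claw":30,"linear":[0,0,0],"twist":-0.124},{"claw":30,"linear":[0,0,0],"twist":-0.124},{"claw":30,"linear":[0,0,0],"twist":-0.124}]'
python3 -m pendant '[{"claw":30,"linear":[0,0,0],"twist":-0.124},{"claw":30,"linear":[0,0,0],"twist":-0.124},{"claw":30,"linear":[0,0,0],"twist":-0.124},{"claw":30,"linear":[0,0,0],"twist":-0.124},{"claw":30,"linear":[0,0,0],"twist":-0.124},{"claw":30,"linear":[0,0,0],"twist":-0.124},{"claw":30,"linear":[0,0,0],"twist":-0.124},{"claw":30,"linear":[0,0,0],"twist":-0.124},{"claw":30,"linear":[0,0,0],"twist":-0.124},{"claw":30,"linear":[0,0,0],"twist":-0.124}]'
python3 -m pendant '[{"claw":30,"linear":[0,0,0],"twist":-0.124},{"claw":30,"linear":[0,0,0],"twist":-0.124},{"claw":30,"linear":[0,0,0],"twist":-0.124},{"claw":30,"linear":[0,0,0],"twist":-0.124},{"claw":30,"linear":[0,0,0],"twist":-0.124},{"claw":30,"linear":[0,0,0],"twist":-0.124},{"claw":30,"linear":[0,0,0],"twist":-0.124},{"claw":30,"linear":[0,0,0],"twist":-0.124},{"claw":30,"linear":[0,0,0],"twist":-0.124},{"claw":30,"linear":[0,0,0],"twist":-0.124}]'
python3 -m pendant '[{"claw":30,"linear":[0,0,0],"twist":-0.124},{"claw":30,"linear":[0,0,0],"twist":-0.124},{"claw":30,"linear":[0,0,0],"twist":-0.124},{"claw":30,"linear":[0,0,0],"twist":-0.124},{"claw":30,"linear":[0,0,0],"twist":-0.124},{"claw":30,"linear":[0,0,0],"twist":-0.124},{"claw":30,"linear":[0,0,0],"twist":-0.124},{"claw":30,"linear":[0,0,0],"twist":-0.124},{"claw":30,"linear":[0,0,0],"twist":-0.124},{"claw":30,"linear":[0,0,0],"twist":-0.124}]'
python3 -c "
from h import *
print(get_obs()['joint_pos'])
plan(.510,.068,.13,-8)"
```

```text
clock: 8.8
tool_pos: [0.4758, -0.1046, 0.2112]
orientation: [75.1, 78.6, 81.9]
force: [-0.2, -0.8, -1.1]
opening: 0.0371
clock: 9.63
tool_pos: [0.4758, -0.1046, 0.2112]
orientation: [4.0, 78.6, 81.9]
force: [0.3, -0.2, -1.4]
opening: 0.0365
clock: 10.47
tool_pos: [0.4758, -0.1046, 0.2112]
orientation: [-67.0, 78.6, 81.9]
force: [0.0, -0.1, -0.8]
opening: 0.0369
clock: 11.3
tool_pos: [0.4758, -0.1046, 0.2112]
orientation: [-138.1, 78.6, 81.9]
force: [0.3, 0.6, -0.9]
opening: 0.0366
[  1.07017075   4.75656349 -17.91838206 -12.34976853 -65.9867357
 133.81771274]
t 11.3 pos [ 0.4758 -0.1046  0.2112] jaw -49.5 j6 133.8 open 36.6 F [ 0.3  0.6 -0.9] | twist rad -0.724 deg -41.5 lin mm [ 114.4    8.3 -156.3]
```

```bash

python3 -m pendant '[{"claw":30,"linear":[0,0,0],"twist":-0.115},{"claw":30,"linear":[0,0,0],"twist":-0.115},{"claw":30,"linear":[0,0,0],"twist":-0.115},{"claw":30,"linear":[0,0,0],"twist":-0.115},{"claw":30,"linear":[0,0,0],"twist":-0.115},{"claw":30,"linear":[0,0,0],"twist":-0.115},{"claw":30,"linear":[0,0,0],"twist":-0.05},{"claw":30,"linear":[0,0,0],"twist":-0.05},{"claw":30,"linear":[0,0,0],"twist":0},{"claw":30,"linear":[0,0,0],"twist":0}]'
python3 -c "
from h import *
print(get_obs()['joint_pos'])
plan(.510,.068,.13,-8)"
```

```text
clock: 12.13
tool_pos: [0.475, -0.0884, 0.2149]
orientation: [176.7, 80.0, 80.4]
force: [0.4, -0.7, -1.2]
opening: 0.037
[  4.45627294   3.52606582 -19.22250427 -10.65402315 -65.19603199
 173.57426803]
t 12.13 pos [ 0.475  -0.0884  0.2149] jaw -6.3 j6 173.6 open 37.0 F [ 0.4 -0.7 -1.2] | twist rad 0.029 deg 1.7 lin mm [ 111.4   12.6 -142.7]
```

```bash

python3 -m pendant '[{"claw":30,"linear":[0,0,15],"twist":-0.05},{"claw":30,"linear":[0,0,15],"twist":-0.05},{"claw":30,"linear":[0,0,15],"twist":-0.05},{"claw":30,"linear":[0,0,15],"twist":-0.05},{"claw":30,"linear":[0,0,15],"twist":-0.05},{"claw":30,"linear":[0,0,15],"twist":-0.05},{"claw":30,"linear":[0,0,15],"twist":-0.05},{"claw":30,"linear":[0,0,15],"twist":-0.05},{"claw":30,"linear":[0,0,15],"twist":-0.05},{"claw":30,"linear":[0,0,15],"twist":-0.05}]'
python3 -c "
from h import *
print(get_obs()['joint_pos'])
plan(.510,.068,.13,-8)"
```

```text
clock: 12.97
tool_pos: [0.4537, -0.0988, 0.2113]
orientation: [37.8, 84.4, -39.6]
force: [0.6, -0.5, -1.8]
opening: 0.0367
[ 16.17473291  -2.37016512 -31.85814986   5.45555024 -57.49848206
 173.57592486]
t 12.97 pos [ 0.4537 -0.0988  0.2113] jaw 12.7 j6 173.6 open 36.7 F [ 0.6 -0.5 -1.8] | twist rad 0.361 deg 20.7 lin mm [  74.8   25.7 -177. ]
```

Tilt is down to 5.6° but has gone past zero sideways. I'll fit a small kinematic model so the correction can be predicted.

```bash
cat > kin.py <<'E'
import numpy as np
from scipy.spatial.transform import Rotation as R
from scipy.optimize import least_squares
rad=np.radians
Rz=lambda a:R.from_euler('z',a,degrees=True).as_matrix()
Ry=lambda a:R.from_euler('y',a,degrees=True).as_matrix()
Rx=lambda a:R.from_euler('x',a,degrees=True).as_matrix()
def fk(q,p,s4=1,s6=-1,o6=0):
    a1,h,L1,e,L2,d,lat=p
    A=Rz(q[0]); t=A@np.array([a1,lat,h]); U=A@Ry(q[1]); t=t+U@np.array([0,0,L1])
    F=A@Ry(q[1]-q[2]); t=t+F@np.array([L2,0,e]); 
    T=F@Rx(s4*q[3])@Ry(-q[4])@Rx(s6*q[5]+o6)
    return t+T@np.array([d,0,0]),T
data=[([-49.727,20.546,.682,0,-70.136,-16.507],[.272,-.6178,.2266],[94.4067,89.9085,118.1665]),
([1.07017075,4.75656349,-17.91838206,-12.34976853,-65.9867357,133.81771274],[.4758,-.1046,.2112],[-138.1,78.6,81.9]),
([4.45627294,3.52606582,-19.22250427,-10.65402315,-65.19603199,173.57426803],[.475,-.0884,.2149],[176.7,80,80.4]),
([16.17473291,-2.37016512,-31.85814986,5.45555024,-57.49848206,173.57592486],[.4537,-.0988,.2113],[37.8,84.4,-39.6])]
E
python3 - <<'E'
from kin import *
np.set_printoptions(precision=4,suppress=True)
for s4 in(1,-1):
  for s6 in (1,-1):
    for o6 in (0,90,180,-90):
      e=[R.from_matrix(fk(q,[0]*7,s4,s6,o6)[1].T@R.from_euler('xyz',o,degrees=True).as_matrix()).magnitude()*57.3 for q,_,o in data]
      if max(e)<8: print(s4,s6,o6,e); best=(s4,s6,o6)
f=lambda p:np.concatenate([fk(q,p,*best)[0]-np.array(t) for q,t,_ in data]+[(p-p0)*1e-3])
p0=np.array([0,.3,.35,.05,.35,.2,-.19])
r=least_squares(f,p0);print(r.x,r.fun[:12]*1000)
E
```

```text
-1 -1 -90 [0.09171656951580194, 0.02624586458874515, 0.04592131988338274, 0.053300865712313544]
[ 0.1741  0.0238  0.6284  0.0494  0.2425  0.3768 -0.1896] [ -3.2087   7.2979 -27.1644   7.2053  -2.3426  21.5312   4.7153  -0.922
  16.7221  -4.3992   0.2785 -11.0886]
```

```bash
cat >> kin.py <<'E'
B=(-1,-1,-90)
def fk2(q,p):
    a1,h,L1,u,e,L2,d,lat,lat4,v5=p
    A=Rz(q[0]); t=A@np.array([a1,lat,h]); U=A@Ry(q[1]); t=t+U@np.array([u,0,L1])
    F=A@Ry(q[1]-q[2]); t=t+F@np.array([L2,0,e]); G=F@Rx(-q[3]); t=t+G@np.array([0,lat4,0]);H=G@Ry(-q[4])
    return t+H@np.array([d,0,v5]),H@Rx(-q[5]-90)
E
python3 - <<'E'
from kin import *
from itertools import product
np.set_printoptions(precision=4,suppress=True)
p0=np.array([0,.2,.4,0,0,.4,.3,-.1,-.1,0])
for mask in [[1,1,1,0,1,1,1,1,0,0],[1,1,1,0,1,1,1,0,1,0],[1,1,1,0,0,1,1,0,1,1],[0,1,1,0,1,1,1,0,1,1],[1,1,1,0,1,1,1,1,1,1],[1,1,1,1,1,1,1,1,1,1]]:
    m=np.array(mask,float)
    f=lambda p:np.concatenate([fk2(q,p*m)[0]-np.array(t) for q,t,_ in data]+[(p-p0)*1e-4])
    r=least_squares(f,p0);print(mask,r.x*m,abs(r.fun[:12]*1000).max())
E
```

```text
[1, 1, 1, 0, 1, 1, 1, 1, 0, 0] [ 0.1741  0.0236  0.6285  0.      0.0495  0.2425  0.3768 -0.1896 -0.
  0.    ] 27.166831871589164
[1, 1, 1, 0, 1, 1, 1, 0, 1, 0] [-0.0001  0.1995  0.6016  0.     -0.0003  0.4638  0.3783 -0.     -0.1918
  0.    ] 0.047726449351220834
[1, 1, 1, 0, 0, 1, 1, 0, 1, 1] [ 0.0022  0.1979  0.6017 -0.      0.      0.4632  0.3774 -0.     -0.1918
 -0.0018] 0.029161355582257853
[0, 1, 1, 0, 1, 1, 1, 0, 1, 1] [ 0.      0.1994  0.6016  0.     -0.0003  0.4638  0.3782 -0.     -0.1918
 -0.0001] 0.04739810612033879
[1, 1, 1, 0, 1, 1, 1, 1, 1, 1] [ 0.0013  0.199   0.6015 -0.     -0.0004  0.4636  0.3777  0.0001 -0.1919
 -0.0011] 0.02298511031431638
[1, 1, 1, 1, 1, 1, 1, 1, 1, 1] [ 0.005   0.199   0.6019 -0.003  -0.0014  0.4573  0.3805 -0.0018 -0.1901
  0.0041] 0.006181994051390749
```

```bash
cat >> kin.py <<'E'
P=[0,.1995,.6016,0,-.0003,.4638,.3783,0,-.1918,0]
LO=np.array([-176.03,-82.01,-58.28,-173.87,-174.79,-173.66])+.08; HI=np.array([176.03,121.73,71.71,95.51,-.11,173.66])-.08
def sim(q,rows,w,resync=True):
    q=np.array(q,float);t,T=fk2(q,P)
    for lx,ly,lz,tw in rows:
        t=t+T@np.array([lx,ly,lz])/1000; T=T@Rx(np.degrees(tw))
        def f(x):
            a,b=fk2(x,P);return np.r_[a-t,w*R.from_matrix(b.T@T).as_rotvec()]
        q=least_squares(f,np.clip(q,LO+1e-6,HI-1e-6),bounds=(LO,HI),x_scale=10.).x
        if resync:t,T=fk2(q,P)
    return q
def tilt(q):
    x=fk2(q,P)[1][:,0];c,s=np.cos(rad(q[0])),np.sin(rad(q[0]));return np.degrees([x[0]*c+x[1]*s,-x[0]*s+x[1]*c])
E
python3 - <<'E'
from kin import *
np.set_printoptions(precision=2,suppress=True)
q2=data[2][0];
for w in (.05,.1,.2,.3,.5,1):
  for rs in (True,False):
    q=sim(q2,[(0,0,15,-.05)]*10,w,rs);print(w,rs,q,fk2(q,P)[0]*1000)
print('obs',data[3][0],data[3][1])
for w in (.1,.3,1):
    q=sim(data[1][0],[(0,0,0,-.115)]*6+[(0,0,0,-.05)]*2,w);print(w,q)
print(data[2][0])
E
```

```text
0.05 True [  4.01   1.86 -32.24  15.97 -53.53 173.58] [ 472.88 -235.55  215.9 ]
0.05 False [  3.91   2.4  -36.67  18.42 -44.31 173.58] [ 492.41 -232.48  189.83]
0.1 True [  4.41   1.76 -32.26  15.63 -53.61 173.58] [ 472.73 -231.08  215.29]
0.1 False [  4.23   2.38 -36.76  18.14 -44.28 173.58] [ 492.06 -228.82  188.23]
0.2 True [  5.93   1.33 -32.32  14.36 -53.97 173.58] [ 471.85 -214.11  213.26]
0.2 False [  5.48   2.28 -37.1   17.04 -44.19 173.58] [ 490.38 -214.79  182.58]
0.3 True [  8.19   0.64 -32.35  12.45 -54.58 173.58] [ 469.73 -188.71  211.09]
0.3 False [  7.44   1.99 -37.54  15.31 -44.25 173.58] [ 486.71 -193.28  175.47]
0.5 True [ 13.73  -1.34 -32.16   7.78 -56.42 173.58] [ 460.39 -127.06  210.01]
0.5 False [ 12.85   0.22 -38.21  10.42 -45.76 173.58] [ 470.23 -136.46  166.89]
1 True [ 23.84  -6.03 -30.86  -0.93 -60.94 173.58] [426.75 -15.17 222.63]
1 False [ 24.9   -9.3  -37.87  -0.67 -55.52 173.58] [394.78 -24.18 192.94]
obs [16.17473291, -2.37016512, -31.85814986, 5.45555024, -57.49848206, 173.57592486] [0.4537, -0.0988, 0.2113]
0.1 [  3.53   3.96 -19.57  -9.48 -64.56 173.58]
0.3 [  3.9    3.8  -19.49  -9.82 -64.74 173.58]
1 [  5.38   3.13 -19.16 -11.19 -65.5  173.58]
[4.45627294, 3.52606582, -19.22250427, -10.65402315, -65.19603199, 173.57426803]
```

The fitted model with w≈0.6 reproduces the behaviour, so I can search in simulation for a corrective push.

```bash
cat > s.py <<'E'
from kin import *
np.set_printoptions(precision=2,suppress=True)
q3=np.array(data[3][0])
for w in (.55,.6,.65): print(w,sim(data[2][0],[(0,0,15,-.05)]*10,w))
W=.6
def wrow(q,v,tw=0):  # world shift -> tool
    return tuple(fk2(q,P)[1].T@np.array(v))+(tw,)
# back off limit first
q0=sim(q3,[(0,0,0,.12)]*8,W);print('start',q0,tilt(q0))
for nm,v,n in [('in',(-30,0,0),10),('in_low',(-30,0,0),10),('up',(0,0,40),16),('upin',(-25,0,30),14),('out',(35,0,0),16)]:
    q=q0.copy()
    for k in range(n):
        q=sim(q,[wrow(q,v)],W)
        if k%2: print(nm,k+1,q,'tilt',tilt(q),'pos',fk2(q,P)[0]*1000)
E
python3 s.py
```

```text
0.55 [ 15.1   -1.9  -32.05   6.62 -56.95 173.58]
0.6 [ 16.4   -2.45 -31.93   5.5  -57.49 173.58]
0.65 [ 17.63  -2.99 -31.8    4.45 -58.01 173.58]
start [ 16.17  -2.37 -31.86   5.46 -57.5  118.57] [ 3.12 -4.59]
in 2 [ 19.11  -9.13 -37.68   5.57 -58.68 115.67] tilt [ 2.88 -4.75] pos [393.74 -98.78 211.38]
in 4 [ 23.48 -16.86 -42.96   5.65 -61.5  111.49] tilt [ 2.51 -4.95] pos [333.74 -98.78 211.38]
in 6 [ 30.93 -26.37 -47.62   5.7  -67.   104.48] tilt [ 1.85 -5.24] pos [273.74 -98.78 211.38]
in 8 [ 50.29 -41.62 -51.51   5.65 -80.15  86.3 ] tilt [ 0.01 -5.55] pos [213.74 -98.78 211.38]
in 10 [ 59.51 -50.43 -51.12   3.6  -90.25  78.02] tilt [-0.95 -3.6 ] pos [ 182.36 -114.41  211.38]
in_low 2 [ 19.11  -9.13 -37.68   5.57 -58.68 115.67] tilt [ 2.88 -4.75] pos [393.74 -98.78 211.38]
in_low 4 [ 23.48 -16.86 -42.96   5.65 -61.5  111.49] tilt [ 2.51 -4.95] pos [333.74 -98.78 211.38]
in_low 6 [ 30.93 -26.37 -47.62   5.7  -67.   104.48] tilt [ 1.85 -5.24] pos [273.74 -98.78 211.38]
in_low 8 [ 50.29 -41.62 -51.51   5.65 -80.15  86.3 ] tilt [ 0.01 -5.55] pos [213.74 -98.78 211.38]
in_low 10 [ 59.
[... 1662 characters left out ...]
523.74 -98.78 211.38]
out 4 [ 11.97  11.45 -16.32   5.09 -58.88 123.08] tilt [ 3.45 -4.35] pos [593.74 -98.78 211.38]
out 6 [ 10.61  17.89  -7.47   4.88 -61.17 124.72] tilt [ 3.55 -4.27] pos [663.74 -98.78 211.38]
out 8 [  9.53  24.31   2.27   4.67 -64.39 126.14] tilt [ 3.63 -4.2 ] pos [733.74 -98.78 211.38]
out 10 [  8.65  30.93  13.16   4.46 -68.58 127.41] tilt [ 3.69 -4.15] pos [803.74 -98.78 211.38]
out 12 [  7.93  38.07  25.75   4.27 -73.97 128.59] tilt [ 3.75 -4.1 ] pos [873.74 -98.78 211.38]
out 14 [  7.31  46.34  41.36   4.11 -81.23 129.75] tilt [ 3.79 -4.06] pos [943.74 -98.78 211.38]
out 16 [  6.79  58.18  65.39   4.03 -93.35 131.14] tilt [ 3.83 -4.02] pos [1013.74  -98.78  211.38]
```

```bash
cat > s2.py <<'E'
from kin import *
from h import get_obs
np.set_printoptions(precision=2,suppress=True)
q=np.array(get_obs()['joint_pos']);t,T=fk2(q,P);W=.6
d=T.T@(np.array([.46,.22,.42])-t)*1000;print('shift',d, d/10)
r=np.round(d/10);q=sim(q,[tuple(r)+(.0,)]*10,W);print(q,fk2(q,P)[0],tilt(q))
q=sim(q,[(0,0,0,.12)]*40,W);print(q,fk2(q,P)[0],tilt(q))
for n in range(1,60):
    qn=sim(q,[(0,0,0,.12)],W)
    q=qn
    if q[5]<LO[5]+.01 or n%3==0: print(n,q,fk2(q,P)[0],tilt(q))
    if n>16:break
E
python3 s2.py
```

```text
shift [-226.89   88.41 -293.07] [-22.69   8.84 -29.31]
[ 51.68  -0.59  -2.99   5.56 -87.74 140.66] [0.46 0.22 0.42] [-0.13 -5.55]
[  51.68   -0.59   -2.99    5.56  -87.74 -134.36] [0.46 0.22 0.42] [-0.13 -5.55]
3 [  51.68   -0.59   -2.99    5.56  -87.74 -154.99] [0.46 0.22 0.42] [-0.13 -5.55]
6 [  50.28   -0.15   -2.22    5.06  -87.93 -173.58] [0.47 0.21 0.42] [ 0.01 -5.05]
7 [  45.61    1.18    0.15    3.33  -88.52 -173.58] [0.49 0.19 0.43] [ 0.45 -3.32]
8 [  40.98    2.5     2.41    1.56  -89.16 -173.58] [0.51 0.17 0.43] [ 0.75 -1.56]
9 [  36.41    3.79    4.53   -0.22  -89.83 -173.58] [0.52 0.15 0.43] [0.9  0.22]
10 [  31.89    5.04    6.48   -2.    -90.5  -173.58] [0.54 0.12 0.43] [0.93 2.  ]
11 [  27.44    6.25    8.22   -3.77  -91.15 -173.58] [0.55 0.1  0.42] [0.82 3.77]
12 [  23.04    7.41    9.75   -5.52  -91.74 -173.58] [0.56 0.07 0.42] [0.59 5.51]
13 [  18.72    8.5    11.03   -7.24  -92.25 -173.58] [0.57 0.04 0.42] [0.26 7.21]
14 [  14.47    9.53   12.06   -8.91  -92.67 -173.58] [0.58 0.01 0.41] [-0.18  8.86]
15 [  10.3    10.5    12.83  -10.53  -92.99 -173.58] [ 0.58 -0.02  0.4 ] [-0.7  10.45]
16 [   6.22   11.42   13.35  -12.1   -93.2  -173.58] [ 0.58 -0.05  0.39] [-1.31 11.99]
17 [   2.21   12.27   13.62  -13.61  -93.29 -173.58] [ 0.58 -0.08  0.39] [-1.99 13.46]
```

```bash
cat > s3.py <<'E'
from kin import *
from h import get_obs
np.set_printoptions(precision=2,suppress=True)
q00=np.array(get_obs()['joint_pos']);W=.6
for r in [(-23,10,-34),(-24,3,-34),(-24,4,-37)]:
    q=sim(q00,[r+(0,)]*10,W);print(r,q,fk2(q,P)[0],tilt(q))
    q=sim(q,[(0,0,0,.12)]*42,W)
    for n in range(43,54):
        q=sim(q,[(0,0,0,.12)],W)
        if abs(tilt(q)[1])<2.5: print(n,q,fk2(q,P)[0],tilt(q))
E
python3 s3.py
```

```text
(-23, 10, -34) [ 55.45   2.06  -0.68   5.54 -87.76 136.87] [0.46 0.27 0.42] [-0.49 -5.53]
47 [  47.13    4.47    3.79    2.33  -89.07 -173.58] [0.5  0.23 0.42] [ 0.24 -2.33]
48 [  42.69    5.73    6.      0.56  -89.81 -173.58] [0.52 0.21 0.42] [ 0.46 -0.56]
49 [  38.31    6.96    8.03   -1.2   -90.53 -173.58] [0.54 0.19 0.42] [0.54 1.2 ]
(-24, 3, -34) [ 61.97  -4.63  -6.43   5.45 -89.33 130.48] [0.39 0.25 0.43] [-1.12 -5.44]
47 [  48.3    -0.7    -0.33    1.06  -90.45 -173.58] [0.45 0.21 0.43] [-0.07 -1.06]
48 [  43.51    0.65    1.68   -0.59  -90.98 -173.58] [0.47 0.19 0.43] [0.05 0.59]
49 [  38.77    1.97    3.55   -2.24  -91.54 -173.58] [0.49 0.17 0.43] [0.03 2.24]
(-24, 4, -37) [ 63.5   -2.31  -4.49   5.42 -89.1  128.91] [0.4  0.29 0.42] [-1.26 -5.41]
46 [  53.89    0.43    0.05    2.22  -90.04 -173.58] [0.44 0.25 0.43] [-0.42 -2.22]
47 [  49.19    1.77    2.17    0.58  -90.61 -173.58] [0.46 0.24 0.43] [-0.21 -0.58]
48 [  44.54    3.07    4.16   -1.08  -91.21 -173.58] [0.48 0.22 0.43] [-0.12  1.08]
```

```bash

python3 -m pendant '[{"claw":30,"linear":[-24,3,-34],"twist":0},{"claw":30,"linear":[-24,3,-34],"twist":0},{"claw":30,"linear":[-24,3,-34],"twist":0},{"claw":30,"linear":[-24,3,-34],"twist":0},{"claw":30,"linear":[-24,3,-34],"twist":0},{"claw":30,"linear":[-24,3,-34],"twist":0},{"claw":30,"linear":[-24,3,-34],"twist":0},{"claw":30,"linear":[-24,3,-34],"twist":0},{"claw":30,"linear":[-24,3,-34],"twist":0},{"claw":30,"linear":[-24,3,-34],"twist":0}]'
python3 -m pendant '[{"claw":30,"linear":[0,0,0],"twist":0.12},{"claw":30,"linear":[0,0,0],"twist":0.12},{"claw":30,"linear":[0,0,0],"twist":0.12},{"claw":30,"linear":[0,0,0],"twist":0.12},{"claw":30,"linear":[0,0,0],"twist":0.12},{"claw":30,"linear":[0,0,0],"twist":0.12},{"claw":30,"linear":[0,0,0],"twist":0.12},{"claw":30,"linear":[0,0,0],"twist":0.12},{"claw":30,"linear":[0,0,0],"twist":0.12},{"claw":30,"linear":[0,0,0],"twist":0.12}]'
python3 -m pendant '[{"claw":30,"linear":[0,0,0],"twist":0.12},{"claw":30,"linear":[0,0,0],"twist":0.12},{"claw":30,"linear":[0,0,0],"twist":0.12},{"claw":30,"linear":[0,0,0],"twist":0.12},{"claw":30,"linear":[0,0,0],"twist":0.12},{"claw":30,"linear":[0,0,0],"twist":0.12},{"claw":30,"linear":[0,0,0],"twist":0.12},{"claw":30,"linear":[0,0,0],"twist":0.12},{"claw":30,"linear":[0,0,0],"twist":0.12},{"claw":30,"linear":[0,0,0],"twist":0.12}]'
python3 -m pendant '[{"claw":30,"linear":[0,0,0],"twist":0.12},{"claw":30,"linear":[0,0,0],"twist":0.12},{"claw":30,"linear":[0,0,0],"twist":0.12},{"claw":30,"linear":[0,0,0],"twist":0.12},{"claw":30,"linear":[0,0,0],"twist":0.12},{"claw":30,"linear":[0,0,0],"twist":0.12},{"claw":30,"linear":[0,0,0],"twist":0.12},{"claw":30,"linear":[0,0,0],"twist":0.12},{"claw":30,"linear":[0,0,0],"twist":0.12},{"claw":30,"linear":[0,0,0],"twist":0.12}]'
python3 -m pendant '[{"claw":30,"linear":[0,0,0],"twist":0.12},{"claw":30,"linear":[0,0,0],"twist":0.12},{"claw":30,"linear":[0,0,0],"twist":0.12},{"claw":30,"linear":[0,0,0],"twist":0.12},{"claw":30,"linear":[0,0,0],"twist":0.12},{"claw":30,"linear":[0,0,0],"twist":0.12},{"claw":30,"linear":[0,0,0],"twist":0.12},{"claw":30,"linear":[0,0,0],"twist":0.12},{"claw":30,"linear":[0,0,0],"twist":0.12},{"claw":30,"linear":[0,0,0],"twist":0.12}]'
cat > s4.py <<'E'
from kin import *
from h import get_obs
np.set_printoptions(precision=2,suppress=True)
q=np.array(get_obs()['joint_pos']);W=.6;print(q,fk2(q,P)[0],tilt(q))
for n in range(1,12):
    q=sim(q,[(0,0,0,.1)],W); print(n,q,fk2(q,P)[0],tilt(q))
E
python3 s4.py
```

```text
clock: 13.8
tool_pos: [0.3915, 0.2547, 0.4272]
orientation: [38.5, 84.5, -39.0]
force: [1.1, 0.2, -1.7]
opening: 0.0365
clock: 14.63
tool_pos: [0.3924, 0.2531, 0.4257]
orientation: [106.9, 84.5, -39.7]
force: [-0.1, 0.3, -1.0]
opening: 0.0368
clock: 15.47
tool_pos: [0.3924, 0.2531, 0.4257]
orientation: [175.6, 84.5, -39.7]
force: [0.2, 0.7, -0.6]
opening: 0.0371
clock: 16.3
tool_pos: [0.3923, 0.2532, 0.4257]
orientation: [-115.6, 84.5, -39.7]
force: [-0.4, 0.5, -0.8]
opening: 0.0366
clock: 17.13
tool_pos: [0.3924, 0.2531, 0.4257]
orientation: [-46.8, 84.5, -39.7]
force: [0.2, 0.4, -1.5]
opening: 0.0369
[  61.84   -4.61   -6.39    5.39  -89.32 -144.84] [0.39 0.25 0.43] [-1.1  -5.38]
1 [  61.84   -4.61   -6.39    5.39  -89.32 -150.57] [0.39 0.25 0.43] [-1.1  -5.38]
2 [  61.84   -4.61   -6.39    5.39  -89.32 -156.3 ] [0.39 0.25 0.43] [-1.1  -5.38]
3 [  61.84   -4.61   -6.39    5.39  -89.32 -162.03] [0.39 0.25 0.43] [-1.1  -5.38]
4 [  61.84   -4.61   -6.39    5.39  -89.32 -167.76] [0.39 0.25 0.43] [-1.1  -5.38]
5 [  61.84   -4.61   -6.39    5.39  -89.32 -173.49] [0.39 0.25 0.43] [-1.1  -5.38]
6 [  57.75   -3.42   -4.52    4.13  -89.59 -173.58] [0.41 0.24 0.43] [-0.69 -4.13]
7 [  53.64   -2.22   -2.66    2.81  -89.93 -173.58] [0.43 0.23 0.43] [-0.37 -2.81]
8 [  49.58   -1.04   -0.85    1.47  -90.34 -173.58] [0.45 0.21 0.43] [-0.15 -1.47]
9 [  45.56    0.12    0.88    0.1   -90.79 -173.58] [0.46 0.2  0.43] [-0.03 -0.1 ]
10 [  41.59    1.26    2.53   -1.28  -91.27 -173.58] [0.48 0.18 0.43] [0.   1.27]
11 [  37.66    2.38    4.08   -2.65  -91.76 -173.58] [0.49 0.16 0.43] [-0.06  2.65]
```

```bash

python3 -m pendant '[{"claw":30,"linear":[0,0,0],"twist":0.1},{"claw":30,"linear":[0,0,0],"twist":0.1},{"claw":30,"linear":[0,0,0],"twist":0.1},{"claw":30,"linear":[0,0,0],"twist":0.1},{"claw":30,"linear":[0,0,0],"twist":0.1},{"claw":30,"linear":[0,0,0],"twist":0.1},{"claw":30,"linear":[0,0,0],"twist":0.1},{"claw":30,"linear":[0,0,0],"twist":0.1},{"claw":30,"linear":[0,0,0],"twist":0.1},{"claw":30,"linear":[0,0,0],"twist":0}]'
python3 s4.py | head -3; python3 -c "
from h import *
plan(.51,.068,.2,-8)"
```

```text
clock: 17.97
tool_pos: [0.4642, 0.1961, 0.4287]
orientation: [-19.4, 89.7, -57.5]
force: [-0.3, -0.0, -1.7]
opening: 0.0369
[  45.53    0.2     0.85    0.32  -90.73 -173.62] [0.46 0.2  0.43] [-0.07 -0.32]
1 [  41.53    1.34    2.53   -1.06  -91.21 -173.58] [0.48 0.18 0.43] [-0.03  1.06]
2 [  37.62    2.46    4.09   -2.44  -91.71 -173.58] [0.49 0.16 0.43] [-0.08  2.44]
t 17.97 pos [0.4642 0.1961 0.4287] jaw 51.9 j6 -173.6 open 36.9 F [-0.3 -0.  -1.7] | twist rad 1.046 deg 59.9 lin mm [229.5  62.3 119.5]
```

```bash

python3 -m pendant '[{"claw":30,"linear":[0,0,0],"twist":-0.1165},{"claw":30,"linear":[0,0,0],"twist":-0.1165},{"claw":30,"linear":[0,0,0],"twist":-0.1165},{"claw":30,"linear":[0,0,0],"twist":-0.1165},{"claw":30,"linear":[0,0,0],"twist":-0.1165},{"claw":30,"linear":[0,0,0],"twist":-0.1165},{"claw":30,"linear":[0,0,0],"twist":-0.1165},{"claw":30,"linear":[0,0,0],"twist":-0.1165},{"claw":30,"linear":[0,0,0],"twist":-0.1165},{"claw":30,"linear":[0,0,0],"twist":-0.1165}]'
python3 -m pendant '[{"claw":30,"linear":[0,0,0],"twist":-0.1165},{"claw":30,"linear":[0,0,0],"twist":-0.1165},{"claw":30,"linear":[0,0,0],"twist":-0.1165},{"claw":30,"linear":[0,0,0],"twist":-0.1165},{"claw":30,"linear":[0,0,0],"twist":-0.1165},{"claw":30,"linear":[0,0,0],"twist":-0.1165},{"claw":30,"linear":[0,0,0],"twist":-0.1165},{"claw":30,"linear":[0,0,0],"twist":-0.1165},{"claw":30,"linear":[0,-10,-20],"twist":0},{"claw":30,"linear":[0,-10,-20],"twist":0}]'
python3 -m pendant '[{"claw":30,"linear":[0,-10,-20],"twist":0},{"claw":30,"linear":[0,-10,-20],"twist":0},{"claw":30,"linear":[0,-10,-20],"twist":0},{"claw":30,"linear":[0,-12,-19],"twist":0},{"claw":30,"linear":[35,0,0],"twist":0},{"claw":30,"linear":[40,0,0],"twist":0},{"claw":30,"linear":[40,0,0],"twist":0},{"claw":30,"linear":[40,0,0],"twist":0},{"claw":30,"linear":[40,0,0],"twist":0},{"claw":30,"linear":[0,0,0],"twist":0}]'
python3 -c "
from h import *
plan(.51,.068,.0965,-8)
im,d=snapshot('top');W=cloud('top',d)
m=(np.hypot(W[...,0]-.51,W[...,1]-.068)<.08)&(W[...,2]>.066)&(W[...,2]<.084);print('plat',np.median(W[m],0))"
```

```text
clock: 18.8
tool_pos: [0.4619, 0.1984, 0.429]
orientation: [-76.6, 89.6, -47.2]
force: [0.1, -0.0, -2.2]
opening: 0.0372
clock: 19.63
tool_pos: [0.4765, 0.1563, 0.4292]
orientation: [-131.5, 89.6, -48.9]
force: [-0.6, 0.5, -0.5]
opening: 0.0367
clock: 20.47
tool_pos: [0.5041, 0.0698, 0.2271]
orientation: [143.9, 89.4, -133.7]
force: [-1.4, -0.7, -3.4]
opening: 0.0371
t 20.47 pos [0.5041 0.0698 0.2271] jaw 172.4 j6 -37.9 open 37.1 F [-1.4 -0.7 -3.4] | twist rad 0.007 deg 0.4 lin mm [130.6  -6.9   0.2]
plat [0.50578014 0.04028795 0.07728612]
```

```bash

python3 -m pendant '[{"claw":30,"linear":[20,-3,0],"twist":0},{"claw":30,"linear":[25,-3,0],"twist":0},{"claw":30,"linear":[25,0,0],"twist":0},{"claw":30,"linear":[25,0,0],"twist":0},{"claw":30,"linear":[15,0,0],"twist":0},{"claw":30,"linear":[8,0,0],"twist":0},{"claw":30,"linear":[5,0,0],"twist":0},{"claw":30,"linear":[0,0,0],"twist":0},{"claw":30,"linear":[0,0,0],"twist":0},{"claw":30,"linear":[0,0,0],"twist":0}]'
python3 -c "
from h import *
plan(.51,.068,.0965,-8)
im,d=snapshot('side');W=cloud('side',d);cv2.imwrite('pics/s5.png',cv2.resize(im[150:300,240:380,::-1],None,fx=4,fy=4,interpolation=cv2.INTER_CUBIC))"
```

```text
clock: 21.35
tool_pos: [0.5165, 0.0708, 0.1137]
orientation: [-109.4, 89.5, -26.9]
force: [0.2, -0.8, -1.1]
opening: 0.0367
t 21.35 pos [0.5165 0.0708 0.1137] jaw 172.6 j6 -37.5 open 36.7 F [ 0.2 -0.8 -1.1] | twist rad 0.01 deg 0.6 lin mm [17.2  6.2 -3.6]
```

View pics/s5.png

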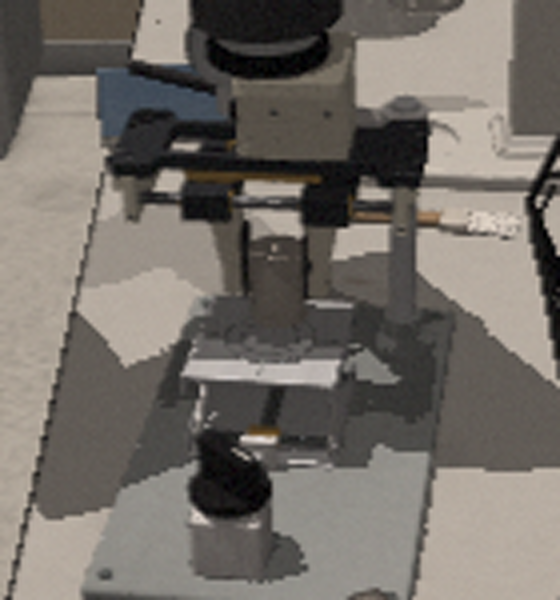

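The core hangs upright just above the scribed circles, at about crop (275,290). Correct by 6 mm and set it down.

```bash

python3 -m pendant '[{"claw":30,"linear":[0,3,-2],"twist":0},{"claw":30,"linear":[0,3,-1],"twist":0},{"claw":30,"linear":[5,0,-1],"twist":0},{"claw":30,"linear":[5,0,0],"twist":0},{"claw":30,"linear":[3,0,0],"twist":0},{"claw":30,"linear":[1,0,0],"twist":0},{"claw":30,"linear":[1,0,0],"twist":0},{"claw":30,"linear":[1,0,0],"twist":0},{"claw":30,"linear":[0,0,0],"twist":0},{"claw":30,"linear":[0,0,0],"twist":0}]'
python3 -c "
from h import *
plan(.51,.068,.096,-8);print(get_obs()['force'])"
```

```text
clock: 22.23
tool_pos: [0.5089, 0.0668, 0.097]
orientation: [-130.0, 89.6, -47.4]
force: [-5.0, -0.7, 10.4]
opening: 0.0368
t 22.23 pos [0.5089 0.0668 0.097 ] jaw 172.6 j6 -37.5 open 36.8 F [-5.  -0.7 10.4] | twist rad 0.01 deg 0.6 lin mm [ 1.  -1.   1.4]
[-4.96693471 -0.65735668 10.37838502]
```

```bash

python3 -m pendant '[{"claw":60,"linear":[0,0,0],"twist":0},{"claw":60,"linear":[0,0,0],"twist":0},{"claw":70,"linear":[0,0,0],"twist":0},{"claw":70,"linear":[0,0,0],"twist":0},{"claw":70,"linear":[-5,0,0],"twist":0},{"claw":70,"linear":[-15,0,0],"twist":0},{"claw":70,"linear":[-30,0,0],"twist":0},{"claw":70,"linear":[-35,0,0],"twist":0},{"claw":70,"linear":[-30,0,0],"twist":0},{"claw":70,"linear":[0,0,0],"twist":0}]'
python3 -c "
from h import *
plan(.4700,-.352,.2,None)
c=cam('wrist');im,d=snapshot('wrist');W=cloud('wrist',d,c)
m=(np.hypot(W[...,0]-.51,W[...,1]-.068)<.04)&(W[...,2]>.115)&(W[...,2]<.14);Q=W[m];print(len(Q),np.median(Q,0),cv2.minEnclosingCircle((Q[:,:2]*1000).astype(np.float32)))
m=(np.hypot(W[...,0]-.51,W[...,1]-.068)<.08)&(W[...,2]>.07)&(W[...,2]<.085);Q=W[m];print('plat',len(Q),np.median(Q,0),cv2.minAreaRect((Q[:,:2]*1000).astype(np.float32)))
cv2.imwrite('pics/w6.png',im[...,::-1])"
```

```text
clock: 23.07
tool_pos: [0.5117, 0.0685, 0.218]
orientation: [-89.3, 89.2, -6.7]
force: [1.1, -0.1, 0.5]
opening: 0.0697
t 23.07 pos [0.5117 0.0685 0.218 ] jaw 172.6 j6 -37.5 open 69.7 F [ 1.1 -0.1  0.5] | twist rad 0.0 deg 0 lin mm [  18.1  -12.4 -422.3]
2811 [0.50916213 0.06513208 0.12775927] ((509.3374328613281, 66.75003814697266), 19.041378021240234)
plat 14512 [0.51010887 0.05509356 0.07785447] ((510.931884765625, 67.59760284423828), (104.3012924194336, 103.92060089111328), 82.02659606933594)
```

View pics/w6.png

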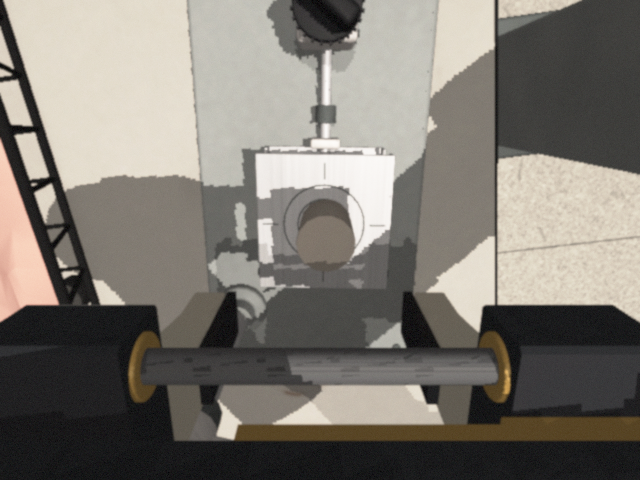

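The core stands upright within the 39 mm circle, 1.7 mm off the centre. Next, the cap.

```bash

python3 -m pendant '[{"claw":60,"linear":[0,0,-22],"twist":0},{"claw":60,"linear":[0,-1,-40],"twist":0},{"claw":60,"linear":[0,-1,-40],"twist":0},{"claw":60,"linear":[0,-1,-40],"twist":0},{"claw":60,"linear":[0,-1,-40],"twist":0},{"claw":60,"linear":[0,-1,-40],"twist":0},{"claw":60,"linear":[0,-1,-40],"twist":0},{"claw":60,"linear":[0,-2,-40],"twist":0},{"claw":60,"linear":[0,-2,-40],"twist":0},{"claw":60,"linear":[0,-2,-40],"twist":0}]'
python3 -m pendant '[{"claw":60,"linear":[0,0,-38],"twist":0},{"claw":60,"linear":[20,0,0],"twist":0},{"claw":60,"linear":[30,0,0],"twist":0},{"claw":60,"linear":[30,0,0],"twist":0},{"claw":60,"linear":[30,0,0],"twist":0},{"claw":60,"linear":[20,0,0],"twist":0},{"claw":60,"linear":[0,0,0],"twist":0},{"claw":60,"linear":[0,0,0],"twist":0},{"claw":60,"linear":[0,0,0],"twist":0},{"claw":60,"linear":[0,0,0],"twist":0}]'
python3 -c "
from h import *
c=cam('wrist');im,d=snapshot('wrist');W=cloud('wrist',d,c)
m=(np.hypot(W[...,0]-.47,W[...,1]+.352)<.03)&(W[...,2]>.018)&(W[...,2]<.03);Q=W[m];print(len(Q),np.median(Q,0),cv2.minEnclosingCircle((Q[:,:2]*1000).astype(np.float32)))
print(tuple(np.round(get_obs()['orientation'],2)));(x,y),_=cv2.minEnclosingCircle((Q[:,:2]).astype(np.float32))
plan(x,y,.009)
cv2.imwrite('pics/w7.png',im[...,::-1])"
```

```text
clock: 23.95
tool_pos: [0.4699, -0.3146, 0.2122]
orientation: [-127.7, 89.7, -45.1]
force: [1.4, 0.8, 0.7]
opening: 0.0598
clock: 24.78
tool_pos: [0.4676, -0.3515, 0.0845]
orientation: [-120.5, 89.5, -37.9]
force: [0.9, -0.6, 0.5]
opening: 0.0599
794 [ 0.46992206 -0.35421248  0.02320299] ((469.7896728515625, -353.291259765625), 9.275589942932129)
(np.float64(-119.28), np.float64(89.46), np.float64(-36.71))
t 24.83 pos [ 0.4676 -0.3514  0.0845] jaw 172.6 j6 10.1 open 60.1 F [-0.4 -0.7 -0.5] | twist rad 0.0 deg 0 lin mm [75.6 -1.8 -1.2]
```

```bash

python3 -m pendant '[{"claw":60,"linear":[20,-1,-1],"twist":0},{"claw":60,"linear":[25,-1,0],"twist":0},{"claw":60,"linear":[18,0,0],"twist":0},{"claw":60,"linear":[8,0,0],"twist":0},{"claw":60,"linear":[5,0,0],"twist":0},{"claw":60,"linear":[0,0,0],"twist":0},{"claw":8,"linear":[0,0,0],"twist":0},{"claw":8,"linear":[0,0,0],"twist":0},{"claw":8,"linear":[0,0,0],"twist":0},{"claw":8,"linear":[0,0,0],"twist":0}]'
python3 -m pendant '[{"claw":8,"linear":[0,0,0],"twist":0},{"claw":8,"linear":[0,0,0],"twist":0},{"claw":8,"linear":[0,0,0],"twist":0},{"claw":8,"linear":[0,0,0],"twist":0},{"claw":8,"linear":[0,0,0],"twist":0},{"claw":8,"linear":[0,0,0],"twist":0},{"claw":8,"linear":[0,0,0],"twist":0},{"claw":8,"linear":[0,0,0],"twist":0},{"claw":8,"linear":[0,0,0],"twist":0},{"claw":8,"linear":[0,0,0],"twist":0}]'
python3 -c "
from h import *
plan(.5093,.0668,.2)"
```

```text
clock: 25.67
tool_pos: [0.4693, -0.3528, 0.0077]
orientation: [-121.4, 89.5, -38.9]
force: [-0.2, -0.4, 0.2]
opening: 0.0387
clock: 26.5
tool_pos: [0.4689, -0.3527, 0.007]
orientation: [-125.0, 89.6, -42.4]
force: [-0.3, 1.5, 4.0]
opening: 0.0165
t 26.5 pos [ 0.4689 -0.3527  0.007 ] jaw 172.6 j6 10.1 open 16.5 F [-0.3  1.5  4. ] | twist rad 0.0 deg 0 lin mm [-194.8   13.1  420.4]
```

```bash

python3 -m pendant '[{"claw":8,"linear":[-10,0,0],"twist":0},{"claw":8,"linear":[-30,0,0],"twist":0},{"claw":8,"linear":[-40,0,0],"twist":0},{"claw":8,"linear":[-40,1,0],"twist":0},{"claw":8,"linear":[-40,1,20],"twist":0},{"claw":8,"linear":[-35,1,40],"twist":0},{"claw":8,"linear":[0,1,40],"twist":0},{"claw":8,"linear":[0,2,40],"twist":0},{"claw":8,"linear":[0,2,40],"twist":0},{"claw":8,"linear":[0,2,40],"twist":0}]'
python3 -m pendant '[{"claw":8,"linear":[0,1,40],"twist":0},{"claw":8,"linear":[0,1,40],"twist":0},{"claw":8,"linear":[0,1,40],"twist":0},{"claw":8,"linear":[0,0,40],"twist":0},{"claw":8,"linear":[0,0,30],"twist":0},{"claw":8,"linear":[0,0,10],"twist":0},{"claw":8,"linear":[0,0,0],"twist":0},{"claw":8,"linear":[0,0,0],"twist":0},{"claw":8,"linear":[0,0,0],"twist":0},{"claw":8,"linear":[0,0,0],"twist":0}]'
python3 -c "
from h import *
plan(.5093,.0668,.135)"
```

```text
clock: 27.33
tool_pos: [0.4848, -0.1407, 0.1913]
orientation: [-119.8, 89.6, -37.3]
force: [1.8, 0.9, -1.3]
opening: 0.0165
clock: 28.17
tool_pos: [0.508, 0.0553, 0.1899]
orientation: [-127.7, 89.6, -45.3]
force: [0.2, 0.2, -0.7]
opening: 0.0167
t 28.17 pos [0.508  0.0553 0.1899] jaw 172.5 j6 -36.3 open 16.7 F [ 0.2  0.2 -0.7] | twist rad 0.0 deg 0 lin mm [54.8  0.5 11.8]
```

```bash

python3 -m pendant '[{"claw":8,"linear":[0,0,6],"twist":0},{"claw":8,"linear":[0,0,6],"twist":0},{"claw":8,"linear":[20,0,0],"twist":0},{"claw":8,"linear":[18,0,0],"twist":0},{"claw":8,"linear":[8,0,0],"twist":0},{"claw":8,"linear":[0,0,0],"twist":0},{"claw":8,"linear":[0,0,0],"twist":0},{"claw":8,"linear":[0,0,0],"twist":0},{"claw":8,"linear":[0,0,0],"twist":0},{"claw":8,"linear":[0,0,0],"twist":0}]'
python3 -c "
from h import *
plan(.5093,.0668,.135)"
```

```text
clock: 29.0
tool_pos: [0.5107, 0.0683, 0.1447]
orientation: [-114.5, 89.6, -31.9]
force: [0.4, -0.8, -0.8]
opening: 0.0166
t 29.0 pos [0.5107 0.0683 0.1447] jaw 172.6 j6 -37.5 open 16.6 F [ 0.4 -0.8 -0.8] | twist rad 0.0 deg 0 lin mm [ 9.7  1.2 -1.6]
```

```bash

python3 -m pendant '[{"claw":8,"linear":[3,1,-1],"twist":0},{"claw":8,"linear":[3,0,0],"twist":0},{"claw":8,"linear":[2,0,0],"twist":0},{"claw":8,"linear":[1,0,0],"twist":0},{"claw":8,"linear":[1,0,0],"twist":0},{"claw":8,"linear":[0.5,0,0],"twist":0},{"claw":8,"linear":[0,0,0],"twist":0},{"claw":8,"linear":[0,0,0],"twist":0},{"claw":8,"linear":[0,0,0],"twist":0},{"claw":8,"linear":[0,0,0],"twist":0}]'
python3 -c "
from h import *
plan(.5093,.0668,.135)"
```

```text
clock: 29.83
tool_pos: [0.5095, 0.0671, 0.1353]
orientation: [-118.5, 89.5, -35.9]
force: [-6.6, 0.5, 17.3]
opening: 0.0163
t 29.83 pos [0.5095 0.0671 0.1353] jaw 172.6 j6 -37.5 open 16.3 F [-6.6  0.5 17.3] | twist rad 0.0 deg 0 lin mm [ 0.3  0.2 -0.3]
```

```bash

python3 -m pendant '[{"claw":40,"linear":[-0.5,0,0],"twist":0},{"claw":40,"linear":[0,0,0],"twist":0},{"claw":40,"linear":[0,0,0],"twist":0},{"claw":40,"linear":[0,0,0],"twist":0},{"claw":40,"linear":[-5,0,0],"twist":0},{"claw":40,"linear":[-20,0,0],"twist":0},{"claw":40,"linear":[-35,0,0],"twist":0},{"claw":40,"linear":[-40,0,0],"twist":0},{"claw":40,"linear":[-35,0,0],"twist":-0.114},{"claw":40,"linear":[0,0,0],"twist":-0.114}]'
python3 -m pendant '[{"claw":40,"linear":[0,0,0],"twist":-0.114},{"claw":40,"linear":[0,0,0],"twist":-0.114},{"claw":40,"linear":[0,0,0],"twist":-0.114},{"claw":40,"linear":[0,0,0],"twist":-0.114},{"claw":40,"linear":[0,0,0],"twist":-0.114},{"claw":40,"linear":[0,0,0],"twist":-0.114},{"claw":40,"linear":[0,0,0],"twist":-0.114},{"claw":40,"linear":[0,0,0],"twist":-0.114},{"claw":40,"linear":[0,0,0],"twist":-0.114},{"claw":40,"linear":[0,0,0],"twist":-0.114}]'
python3 -c "
from h import *
plan(.5417,.1788,.209,71)
c=cam('wrist');im,d=snapshot('wrist');W=cloud('wrist',d,c);cv2.imwrite('pics/w8.png',im[...,::-1])
def blob(x,y,r,z0,z1):
    m=(np.hypot(W[...,0]-x,W[...,1]-y)<r)&(W[...,2]>z0)&(W[...,2]<z1);Q=W[m];print(len(Q),np.median(Q,0) if len(Q) else '',cv2.minEnclosingCircle((Q[:,:2]*1000).astype(np.float32)) if len(Q) else '')
blob(.5417,.1788,.025,.228,.245);blob(.5093,.0668,.03,.148,.158);blob(.5093,.0668,.03,.128,.138)
im,d=snapshot('top');W=cloud('top',d);blob(.5093,.0668,.03,.146,.158);blob(.5417,.1788,.02,.225,.245)
"
```

```text
clock: 30.67
tool_pos: [0.5114, 0.0684, 0.2764]
orientation: [-102.8, 89.1, -6.8]
force: [0.5, -0.7, 0.6]
opening: 0.0395
clock: 31.5
tool_pos: [0.508, 0.0677, 0.2685]
orientation: [147.4, 89.6, -51.3]
force: [-1.0, 1.3, 0.2]
opening: 0.0398
t 31.5 pos [0.508  0.0677 0.2685] jaw -108.7 j6 41.3 open 39.8 F [-1.   1.3  0.2] | twist rad 0.004 deg 0.3 lin mm [  59.1 -116.2    4.6]
836 [0.5438911  0.17778046 0.23608132] ((543.1932373046875, 180.19288635253906), 7.6747589111328125)
510 [0.50996128 0.06595279 0.15174495] ((509.349853515625, 65.95751190185547), 9.111098289489746)
1611 [0.51346782 0.06417567 0.1337449 ] ((509.38934326171875, 66.05606079101562), 19.920467376708984)
0  
0
```

View pics/w8.png

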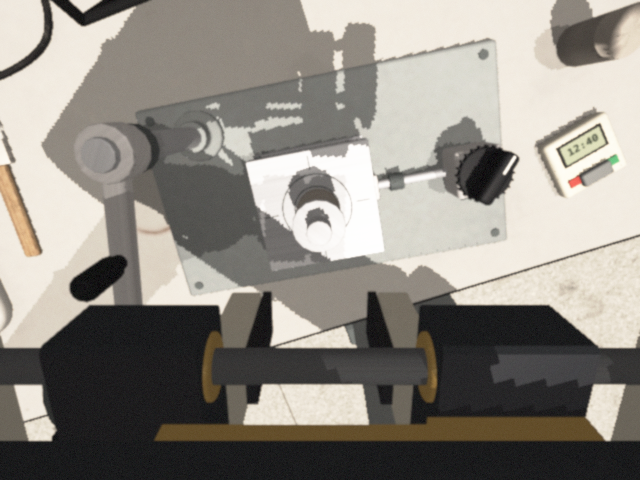

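Picture: the cap sits centred on the core (318,225), the pin is at (98,278), the bar knob at (487,172), and the timer at (580,155) with its grey key at (597,175). Go cage the pin.

```bash

python3 -m pendant '[{"claw":50,"linear":[0,-20,0.7],"twist":0},{"claw":50,"linear":[0,-35,1],"twist":0},{"claw":50,"linear":[0,-35,1],"twist":0},{"claw":50,"linear":[0,-28,0],"twist":0},{"claw":50,"linear":[0,0,0],"twist":0.035},{"claw":50,"linear":[20,0,0],"twist":0},{"claw":50,"linear":[25,0,0],"twist":0},{"claw":50,"linear":[15,0,0],"twist":0},{"claw":18.5,"linear":[0,0,0],"twist":0},{"claw":18.5,"linear":[0,0,0],"twist":0}]'
python3 -m pendant '[{"claw":18.5,"linear":[0,0,0],"twist":0},{"claw":18.5,"linear":[0,0,0],"twist":0},{"claw":18.5,"linear":[0,0,0],"twist":0},{"claw":18.5,"linear":[0,0,0],"twist":0},{"claw":18.5,"linear":[0,0,0],"twist":0},{"claw":18.5,"linear":[0,0,0],"twist":0},{"claw":18.5,"linear":[0,0,0],"twist":0},{"claw":18.5,"linear":[0,0,0],"twist":0},{"claw":18.5,"linear":[0,0,0],"twist":0},{"claw":18.5,"linear":[0,0,0],"twist":0}]'
python3 -c "
from h import *
plan(.5432,.180,.209,-110.7)"
```

```text
clock: 32.43
tool_pos: [0.5444, 0.1796, 0.2081]
orientation: [140.7, 89.6, -60.5]
force: [-0.1, -0.6, 0.6]
opening: 0.0418
clock: 33.27
tool_pos: [0.5447, 0.1799, 0.2084]
orientation: [157.6, 89.6, -43.5]
force: [0.2, -0.9, 0.0]
opening: 0.0185
t 33.27 pos [0.5447 0.1799 0.2084] jaw -111.1 j6 30.7 open 18.5 F [ 0.2 -0.9  0. ] | twist rad -0.007 deg -0.4 lin mm [-0.6  0.4  1.5]
```

```bash

python3 -m pendant '[{"claw":18.5,"linear":[0,6.6,-0.3],"twist":-0.104},{"claw":18.5,"linear":[0,6.6,-0.3],"twist":-0.104},{"claw":18.5,"linear":[0,6.6,-0.3],"twist":-0.104},{"claw":18.5,"linear":[0,6.6,-0.3],"twist":-0.104},{"claw":18.5,"linear":[0,6.6,-0.3],"twist":-0.104},{"claw":18.5,"linear":[0,6.6,-0.3],"twist":-0.104},{"claw":18.5,"linear":[0,6.6,-0.3],"twist":-0.104},{"claw":18.5,"linear":[0,6.6,-0.3],"twist":-0.104},{"claw":18.5,"linear":[0,6.6,-0.3],"twist":-0.104},{"claw":18.5,"linear":[0,0,0],"twist":0}]'
python3 -c "
from h import *
plan(.5567,.1127,.209,-45.4)
p=get_obs()['tool_pos'];print(np.hypot(p[0]-.6023,p[1]-.1577),np.degrees(np.arctan2(p[1]-.1577,p[0]-.6023)))"
```

```text
clock: 34.1
tool_pos: [0.5504, 0.1224, 0.2088]
orientation: [105.4, 89.6, -41.8]
force: [0.5, 0.1, -0.6]
opening: 0.0181
t 34.1 pos [0.5504 0.1224 0.2088] jaw -57.2 j6 89.9 open 18.1 F [ 0.5  0.1 -0.6] | twist rad -0.206 deg -11.8 lin mm [-0.2 11.3  2.3]
0.06276775887589096 -145.77961533616363
```

```bash

python3 -m pendant '[{"claw":18.5,"linear":[0,6,0],"twist":-0.1},{"claw":18.5,"linear":[0,4,0],"twist":-0.07},{"claw":18.5,"linear":[0,1,0],"twist":-0.02},{"claw":18.5,"linear":[0,1,0],"twist":-0.01},{"claw":18.5,"linear":[0,0.5,0],"twist":0},{"claw":18.5,"linear":[0,0.5,0],"twist":0},{"claw":18.5,"linear":[0,0,0],"twist":0},{"claw":18.5,"linear":[0,0,0],"twist":0},{"claw":18.5,"linear":[0,0,0],"twist":0},{"claw":18.5,"linear":[0,0,0],"twist":0}]'
python3 -c "
from h import *
plan(.5567,.1127,.209,-45.4)
p=get_obs()['tool_pos'];print(np.hypot(p[0]-.6023,p[1]-.1577),np.degrees(np.arctan2(p[1]-.1577,p[0]-.6023)))"
```

```text
clock: 34.93
tool_pos: [0.5578, 0.1125, 0.2088]
orientation: [92.7, 89.6, -43.3]
force: [-0.1, 2.5, -0.3]
opening: 0.0188
t 34.93 pos [0.5578 0.1125 0.2088] jaw -46.0 j6 102.5 open 18.8 F [-0.1  2.5 -0.3] | twist rad -0.011 deg -0.6 lin mm [-0.2 -0.9  0.6]
0.06344277740902213 -134.58207968781554
```

Continue in 1 mm steps until the stop resists.

```bash

python3 -m pendant '[{"claw":18.5,"linear":[0,0.7,0],"twist":0},{"claw":18.5,"linear":[0,0.7,0],"twist":0},{"claw":18.5,"linear":[0,0.6,0],"twist":0},{"claw":18.5,"linear":[0,0,0],"twist":0},{"claw":18.5,"linear":[0,0,0],"twist":0},{"claw":18.5,"linear":[0,0,0],"twist":0},{"claw":18.5,"linear":[0,0,0],"twist":0},{"claw":18.5,"linear":[0,0,0],"twist":0},{"claw":18.5,"linear":[0,0,0],"twist":0},{"claw":18.5,"linear":[0,0,0],"twist":0}]'
python3 -c "
from h import *
plan(.5567,.1127,.209,-45.4)"
```

```text
clock: 35.77
tool_pos: [0.5582, 0.1121, 0.2087]
orientation: [94.5, 89.7, -41.5]
force: [-6.7, 8.7, 2.7]
opening: 0.0189
t 35.77 pos [0.5582 0.1121 0.2087] jaw -46.0 j6 102.7 open 18.9 F [-6.7  8.7  2.7] | twist rad -0.01 deg -0.6 lin mm [-0.3 -1.5  0.6]
```

```bash

python3 -m pendant '[{"claw":28,"linear":[0,-1.5,0],"twist":0},{"claw":28,"linear":[0,0,0],"twist":0},{"claw":28,"linear":[0,0,0],"twist":0},{"claw":28,"linear":[-15,0,0],"twist":0},{"claw":28,"linear":[-30,0,0],"twist":0},{"claw":28,"linear":[-35,0,0],"twist":0},{"claw":40,"linear":[-30,0,0],"twist":0.12},{"claw":40,"linear":[0,0,0],"twist":0.12},{"claw":40,"linear":[0,0,0],"twist":0.12},{"claw":40,"linear":[0,0,0],"twist":0.12}]'
python3 -m pendant '[{"claw":40,"linear":[0,0,0],"twist":0.12},{"claw":40,"linear":[0,0,0],"twist":0.12},{"claw":40,"linear":[0,0,0],"twist":0.12},{"claw":40,"linear":[0,0,0],"twist":0.12},{"claw":40,"linear":[0,0,0],"twist":0.12},{"claw":40,"linear":[0,0,0],"twist":0.12},{"claw":40,"linear":[0,0,0],"twist":0.12},{"claw":40,"linear":[0,0,0],"twist":0.12},{"claw":40,"linear":[0,0,0],"twist":0.12},{"claw":40,"linear":[0,0,0],"twist":0}]'
python3 -c "
from h import *
plan(.4893,-.081,.2,43.5)
for b in boxes_of('top','gauge_plunger')[:0]:pass
im,d=snapshot('side');W=cloud('side',d);cv2.imwrite('pics/s9.png',cv2.resize(im[150:300,240:380,::-1],None,fx=4,fy=4,interpolation=cv2.INTER_CUBIC))"
```

```text
clock: 36.6
tool_pos: [0.5579, 0.1122, 0.3196]
orientation: [129.5, 89.6, -34.3]
force: [-0.3, 0.1, 0.2]
opening: 0.0398
clock: 37.43
tool_pos: [0.5577, 0.1121, 0.3188]
orientation: [179.8, 89.6, -45.9]
force: [-0.2, -0.1, -0.6]
opening: 0.0403
t 37.43 pos [0.5577 0.1121 0.3188] jaw -135.7 j6 12.9 open 40.3 F [-0.2 -0.1 -0.6] | twist rad 0.014 deg 0.8 lin mm [119.5 182.6 -92.1]
```

View pics/s9.png

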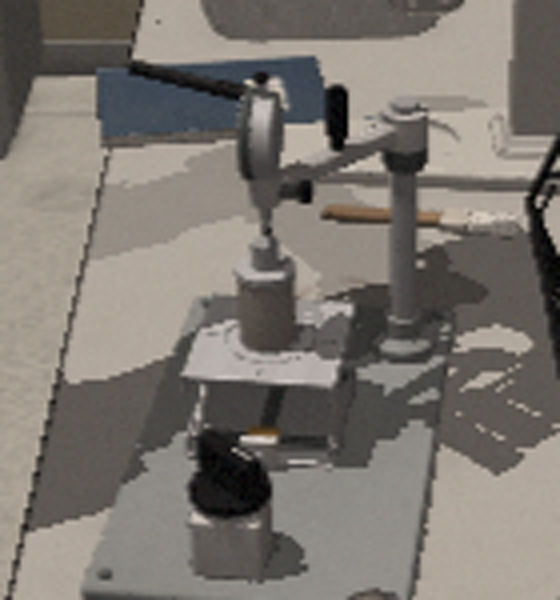

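The gauge now stands over the cap, with its plunger tip just above the boss at crop (262,235). Go to the knob.

```bash

python3 -m pendant '[{"claw":40,"linear":[0,20,-10],"twist":0.014},{"claw":40,"linear":[0,35,-18],"twist":0},{"claw":40,"linear":[0,35,-18],"twist":0},{"claw":40,"linear":[0,35,-18],"twist":0},{"claw":40,"linear":[0,35,-18],"twist":0},{"claw":40,"linear":[0,22,-10],"twist":0},{"claw":40,"linear":[30,0,0],"twist":0},{"claw":40,"linear":[40,0,0],"twist":0},{"claw":40,"linear":[40,0,0],"twist":0},{"claw":40,"linear":[0,0,0],"twist":0}]'
python3 -c "
from h import *
c=cam('wrist');im,d=snapshot('wrist');W=cloud('wrist',d,c)
m=(np.hypot(W[...,0]-.489,W[...,1]+.081)<.035)&(W[...,2]>.085)&(W[...,2]<.105);Q=W[m];r=cv2.minAreaRect((Q[:,:2]*1000).astype(np.float32));print(len(Q),np.median(Q,0),r)
plan(r[0][0]/1000,r[0][1]/1000,.0745,43.5)"
```

```text
clock: 38.37
tool_pos: [0.4861, -0.081, 0.2026]
orientation: [82.5, 89.5, -143.6]
force: [-1.9, -0.5, -1.5]
opening: 0.0398
1342 [ 0.49137081 -0.08312236  0.09578821] ((490.2715148925781, -81.7701416015625), (13.988858222961426, 45.05487060546875), 44.97002029418945)
t 38.42 pos [ 0.4884 -0.0811  0.2067] jaw -136.0 j6 30.2 open 40.0 F [ 0.2 -0.4  1.6] | twist rad 0.008 deg 0.5 lin mm [132.2  -1.7  -1.4]
```

```bash

python3 -m pendant '[{"claw":40,"linear":[20,-1,-1],"twist":0},{"claw":40,"linear":[35,0,0],"twist":0},{"claw":40,"linear":[35,0,0],"twist":0},{"claw":40,"linear":[25,0,0],"twist":0},{"claw":40,"linear":[12,0,0],"twist":0},{"claw":40,"linear":[5,0,0],"twist":0},{"claw":40,"linear":[0,0,0],"twist":0},{"claw":40,"linear":[0,0,0],"twist":0},{"claw":5,"linear":[0,0,0],"twist":0},{"claw":5,"linear":[0,0,0],"twist":0}]'
python3 -m pendant '[{"claw":5,"linear":[0,0,0],"twist":0},{"claw":5,"linear":[0,0,0],"twist":0},{"claw":5,"linear":[0,0,0],"twist":0},{"claw":5,"linear":[0,0,0],"twist":0},{"claw":5,"linear":[0,0,0],"twist":0},{"claw":5,"linear":[0,0,0],"twist":0},{"claw":5,"linear":[0,0,0],"twist":0},{"claw":5,"linear":[0,0,0],"twist":0},{"claw":5,"linear":[0,0,0],"twist":0},{"claw":5,"linear":[0,0,0],"twist":0}]'
python3 -c "
from h import *
plan(.490,-.0813,.0745,43.5)
im,d=snapshot('side');W=cloud('side',d)
m=(np.hypot(W[...,0]-.51,W[...,1]-.067)<.011)&(W[...,2]>.14)&(W[...,2]<.17);print('boss/plunger z',np.round(np.percentile(W[m][:,2],[5,25,50,75,95]),4))
m=(np.hypot(W[...,0]-.51,W[...,1]-.067)<.07)&(W[...,2]>.07)&(W[...,2]<.088);Q=W[m];print('plat z',np.median(Q[:,2]),len(Q))
W=cloud('side',np.load('side0.npy'));m=(np.hypot(W[...,0]-.51,W[...,1]-.067)<.07)&(W[...,2]>.07)&(W[...,2]<.088);Q=W[m];print('plat z at start',np.median(Q[:,2]),len(Q))"
```

```text
clock: 39.25
tool_pos: [0.4942, -0.0808, 0.079]
orientation: [-162.2, 89.5, -28.3]
force: [0.3, -0.7, 0.3]
opening: 0.0319
clock: 40.08
tool_pos: [0.4916, -0.0823, 0.0779]
orientation: [158.8, 89.6, -67.4]
force: [-4.2, -5.4, 7.5]
opening: 0.014
t 40.08 pos [ 0.4916 -0.0823  0.0779] jaw -136.2 j6 30.0 open 14.0 F [-4.2 -5.4  7.5] | twist rad 0.006 deg 0.3 lin mm [3.4 0.5 1.9]Traceback (most recent call last):
  File "<string>", line 5, in <module>
    m=(np.hypot(W[...,0]-.51,W[...,1]-.067)<.011)&(W[...,2]>.14)&(W[...,2]<.17);print('boss/plunger z',np.round(np.percentile(W[m][:,2],[5,25,50,75,95]),4))
                                                                                                                ~~~~~~~~~~~~~^^^^^^^^^^^^^^^^^^^^^^^^^^^
    return _quantile_unchecked(
        a, q, axis, out, overwrite_input, method, keepdims, weights)
    return _ureduce(a,
                    func=_quantile_ureduce_func,
    ...<5 lines>...
                    overwrite_input=overwrite_input,
                    method=method)
    r = func(a, **kwargs)
    result = _quantile(arr,
                       quantiles=q,
    ...<2 lines>...
                       out=out,
                       weights=wgt)
    slices_having_nans = np.isnan(arr[-1, ...])
                                  ~~~^^^^^^^^^
IndexError: index -1 is out of bounds for axis 0 with size 0
```

```bash

python3 -m pendant '[{"claw":5,"linear":[0,0.4,1.6],"twist":0.06},{"claw":5,"linear":[0,0,0],"twist":0.12},{"claw":5,"linear":[0,0,0],"twist":0.12},{"claw":5,"linear":[0,0,0],"twist":0.12},{"claw":5,"linear":[0,0,0],"twist":0.12},{"claw":5,"linear":[0,0,0],"twist":0.12},{"claw":5,"linear":[0,0,0],"twist":0.12},{"claw":5,"linear":[0,0,0],"twist":0.12},{"claw":5,"linear":[0,0,0],"twist":0.12},{"claw":5,"linear":[0,0,0],"twist":0.12}]'
python3 -m pendant '[{"claw":5,"linear":[0,0,0],"twist":0.12},{"claw":5,"linear":[0,0,0],"twist":0.12},{"claw":5,"linear":[0,0,0],"twist":0.12},{"claw":5,"linear":[0,0,0],"twist":0.12},{"claw":5,"linear":[0,0,0],"twist":0.12},{"claw":5,"linear":[0,0,0],"twist":0.12},{"claw":5,"linear":[0,0,0],"twist":0.12},{"claw":5,"linear":[0,0,0],"twist":0.12},{"claw":5,"linear":[0,0,0],"twist":0.12},{"claw":5,"linear":[0,0,0],"twist":0}]'
python3 -c "
from h import *
plan(.490,-.0813,.0745)
for n in ['top','side']:
    im,d=snapshot(n);W=cloud(n,d);W0=cloud(n,np.load(n+'0.npy'))
    for X,l in((W0,'start'),(W,'now')):
        m=(np.hypot(X[...,0]-.51,X[...,1]-.067)<.07)&(X[...,2]>.07)&(X[...,2]<.09);Q=X[m];print(n,l,'plat z',np.median(Q[:,2]),len(Q))"
```

```text
clock: 40.97
tool_pos: [0.4885, -0.0828, 0.0779]
orientation: [-163.9, 89.5, -95.8]
force: [-8.7, -10.9, 14.8]
opening: 0.0138
clock: 41.8
tool_pos: [0.4868, -0.0806, 0.0778]
orientation: [-125.5, 89.7, -119.4]
force: [-18.8, 5.7, 23.8]
opening: 0.014
t 41.8 pos [ 0.4868 -0.0806  0.0778] jaw 96.1 j6 -97.8 open 14.0 F [-18.8   5.7  23.8] | twist rad 0.0 deg 0 lin mm [ 3.3 -1.   3.1]
top start plat z 0.07745366729056931 1420
top now plat z 0.08245475504165684 180
side start plat z 0.07742624399408485 824
side now plat z 0.08231882112767534 309
```

```bash

python3 -m pendant '[{"claw":5,"linear":[0,0,0],"twist":0.1},{"claw":5,"linear":[0,0,0],"twist":0.1},{"claw":5,"linear":[0,0,0],"twist":0.1},{"claw":5,"linear":[0,0,0],"twist":0.05},{"claw":5,"linear":[0,0,0],"twist":0},{"claw":5,"linear":[0,0,0],"twist":0},{"claw":40,"linear":[0,0,0],"twist":0},{"claw":40,"linear":[0,0,0],"twist":0},{"claw":40,"linear":[0,0,0],"twist":0},{"claw":40,"linear":[0,0,0],"twist":0}]'
python3 -m pendant '[{"claw":40,"linear":[0,0,0],"twist":0},{"claw":40,"linear":[-10,0,0],"twist":0},{"claw":40,"linear":[-25,0,0],"twist":0},{"claw":40,"linear":[-35,0,0],"twist":0},{"claw":40,"linear":[-40,0,0],"twist":0},{"claw":40,"linear":[0,0,0],"twist":0},{"claw":10,"linear":[0,0,0],"twist":0},{"claw":10,"linear":[0,0,0],"twist":0},{"claw":0,"linear":[0,0,0],"twist":0},{"claw":0,"linear":[0,0,0],"twist":0}]'
python3 -c "
from h import *
np.set_printoptions(precision=4,suppress=True)
plan(.4445,-.2005,.08)
for n in ['top','side','wrist']:
    c=cam(n);im,d=snapshot(n);W=cloud(n,d,c);cv2.imwrite(f'pics/{n}10.png',im[...,::-1]);np.save(f'{n}10.npy',d)
    m=(np.hypot(W[...,0]-.51,W[...,1]-.067)<.07)&(W[...,2]>.07)&(W[...,2]<.09);Q=W[m];print(n,'plat z',np.median(Q[:,2]),len(Q))
    m=(np.hypot(W[...,0]-.49,W[...,1]+.081)<.035)&(W[...,2]>.086)&(W[...,2]<.105);Q=W[m]
    if len(Q)>20: print('bar',cv2.minAreaRect((Q[:,:2]*1000).astype(np.float32)))
    m=(np.hypot(W[...,0]-.51,W[...,1]-.067)<.012)&(W[...,2]>.13)&(W[...,2]<.175);print('col z',np.sort(W[m][:,2])[::6])
"
```

```text
clock: 42.73
tool_pos: [0.4919, -0.0803, 0.0774]
orientation: [-27.6, 89.6, -41.0]
force: [-0.1, 0.4, 1.0]
opening: 0.0352
clock: 43.57
tool_pos: [0.4903, -0.0799, 0.1862]
orientation: [-49.4, 89.7, -62.8]
force: [-0.9, 0.5, 0.4]
opening: 0.0186
t 43.57 pos [ 0.4903 -0.0799  0.1862] jaw 76.6 j6 -117.3 open 18.6 F [-0.9  0.5  0.4] | twist rad 0.0 deg 0 lin mm [ 106.7 -127.5  -16.9]
top plat z 0.08338372633634578 42
col z []
side plat z 0.08322682361051764 587
bar ((490.3091125488281, -82.1888427734375), (15.555630683898926, 45.35785675048828), 79.34000396728516)
col z [0.1371 0.1393 0.1408 0.1434 0.1455 0.1498 0.1563]
wrist plat z 0.08354307452613008 17696
bar ((489.92071533203125, -80.60269927978516), (13.936460494995117, 45.4937858581543), 77.15196228027344)
col z [0.1377 0.138  0.1382 0.1383 0.1385 0.1386 0.1386 0.1388 0.1388 0.1388
 0.1389 0.1389 0.1389 0.139  0.139  0.139  0.1391 0.1391 0.1391 0.1391
 0.1392 0.1392 0.1392 0.1393 0.1393 0.1393 0.1393 0.1393 0.1394 0.1394
 0.1394 0.1394 0.1394 0.1395 0.1395 0.1395 0.1395 0.1395 0.1395 0.1395
 0.1396 0.1396 0.1396 0.1396 0.1396 0.13
[... 1664 characters left out ...]
.1575 0.1575 0.1575 0.1575 0.1575 0.1575 0.1575 0.1575 0.1576 0.1576
 0.1576 0.1576 0.1576 0.1576 0.1576 0.1577 0.1577 0.1577 0.1577 0.1577
 0.1577 0.1577 0.1578 0.1578 0.1578 0.1578 0.1578 0.1578 0.1578 0.1579
 0.1579 0.1579 0.1579 0.1579 0.1579 0.1579 0.1579 0.158  0.158  0.158
 0.158  0.158  0.158  0.1581 0.1581 0.1581 0.1581 0.1581 0.1582 0.1582
 0.1582 0.1582 0.1583 0.1583 0.1583 0.1583 0.1584 0.1584 0.1584 0.1585
 0.1585 0.1586 0.1586 0.1587 0.1588 0.159  0.1592 0.1593 0.1599 0.1604
 0.1606 0.1608 0.1611 0.1613 0.1616 0.1616 0.1618 0.1619 0.1622 0.1623
 0.1624 0.1624 0.1626 0.1627 0.1628 0.1629 0.163  0.1632 0.1633 0.1634
 0.1636 0.1639 0.1642 0.165  0.1656 0.167  0.1679 0.1685 0.1691]
```

View pics/wrist10.png

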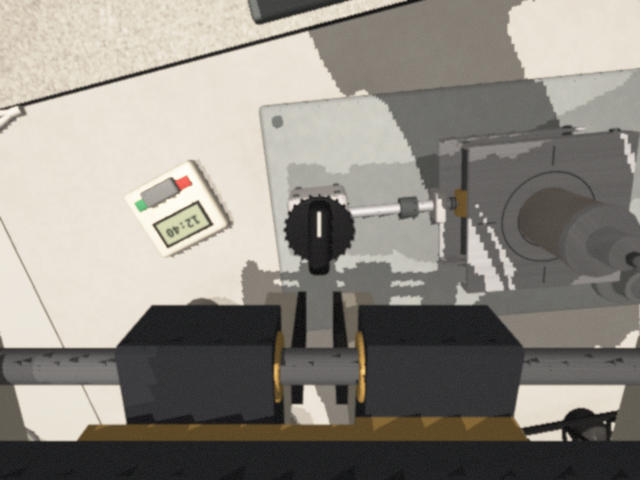

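The knob is released, and the plunger tip meets the boss at (632,260). The key is at (160,192), so I'll measure it and press.

```bash
python3 -m pendant '[{"claw":0,"linear":[0,-20,0],"twist":0},{"claw":0,"linear":[0,-30,-4],"twist":0},{"claw":0,"linear":[0,-30,-4],"twist":0},{"claw":0,"linear":[0,-30,-4],"twist":0},{"claw":0,"linear":[0,-17,-5],"twist":0},{"claw":0,"linear":[35,0,0],"twist":0},{"claw":0,"linear":[40,0,0],"twist":0},{"claw":0,"linear":[20,0,0],"twist":0},{"claw":0,"linear":[0,0,0],"twist":0},{"claw":0,"linear":[0,0,0],"twist":0}]'
python3 -c "
from h import *
c=cam('wrist');im,d=snapshot('wrist');W=cloud('wrist',d,c)
m=(np.hypot(W[...,0]-.4445,W[...,1]+.2005)<.03)&(W[...,2]>.0195)&(W[...,2]<.028);Q=W[m];r=cv2.minAreaRect((Q[:,:2]*1000).astype(np.float32));print(len(Q),np.median(Q,0),r)
plan(r[0][0]/1000,r[0][1]/1000,.0235)"
```

```text
clock: 44.55
tool_pos: [0.4449, -0.1999, 0.0921]
orientation: [-56.2, 89.7, -69.6]
force: [0.6, -0.7, 1.2]
opening: 0.0004
1169 [ 0.44244814 -0.20058548  0.02275873] ((443.23541259765625, -200.88717651367188), (14.49127197265625, 30.12175178527832), 13.593239784240723)
t 44.6 pos [ 0.4461 -0.1999  0.0934] jaw 76.6 j6 -102.9 open 0.6 F [0.4 0.9 0.5] | twist rad 0.0 deg 0 lin mm [69.9 -1.4 -3. ]
```

```bash
python3 -m pendant '[{"claw":0,"linear":[20,-1,-3],"twist":0},{"claw":0,"linear":[25,0,0],"twist":0},{"claw":0,"linear":[15,0,0],"twist":0},{"claw":0,"linear":[5,0,0],"twist":0},{"claw":0,"linear":[3,0,0],"twist":0},{"claw":0,"linear":[2,0,0],"twist":0},{"claw":0,"linear":[2,0,0],"twist":0},{"claw":0,"linear":[1,0,0],"twist":0},{"claw":0,"linear":[0,0,0],"twist":0},{"claw":0,"linear":[0,0,0],"twist":0}]'
```

```text
clock: 45.43
tool_pos: [0.444, -0.2004, 0.0206]
orientation: [-19.3, 89.5, -32.7]
force: [1.8, 0.5, 3.9]
opening: 0.0004
```

```bash
python3 -m pendant '[{"claw":0,"linear":[1,0,0],"twist":0},{"claw":0,"linear":[0.5,0,0],"twist":0},{"claw":0,"linear":[0,0,0],"twist":0},{"claw":0,"linear":[0,0,0],"twist":0},{"claw":0,"linear":[0,0,0],"twist":0},{"claw":0,"linear":[0,0,0],"twist":0},{"claw":0,"linear":[0,0,0],"twist":0},{"claw":0,"linear":[0,0,0],"twist":0},{"claw":0,"linear":[0,0,0],"twist":0},{"claw":0,"linear":[0,0,0],"twist":0}]'
python3 -m pendant '[{"claw":0,"linear":[-5,0,0],"twist":0},{"claw":0,"linear":[-20,0,0],"twist":0},{"claw":0,"linear":[-40,0,0],"twist":0},{"claw":0,"linear":[-40,0,0],"twist":0},{"claw":0,"linear":[-40,0,0],"twist":0},{"claw":0,"linear":[0,0,-30],"twist":0},{"claw":0,"linear":[0,30,-30],"twist":0},{"claw":0,"linear":[0,30,-30],"twist":0},{"claw":0,"linear":[0,0,0],"twist":0},{"claw":0,"linear":[0,0,0],"twist":0}]'
python3 -c "
from h import *
plan(.444,-.2,.1)
c=cam('wrist');im,d=snapshot('wrist');cv2.imwrite('pics/w12.png',im[...,::-1])
im,d=snapshot('side');a=cv2.resize(im[120:460,200:460,::-1],None,fx=1.76,fy=1.76,interpolation=cv2.INTER_CUBIC);cv2.imwrite('pics/s12.png',a)"
```

```text
clock: 46.27
tool_pos: [0.4441, -0.2004, 0.0196]
orientation: [-20.3, 89.5, -33.7]
force: [-0.6, 3.5, 16.4]
opening: 0.0004
clock: 47.1
tool_pos: [0.3681, -0.1202, 0.1628]
orientation: [-20.9, 89.6, -34.1]
force: [0.1, -0.1, 0.3]
opening: 0.0008
t 47.1 pos [ 0.3681 -0.1202  0.1628] jaw 76.8 j6 -115.3 open 0.8 F [ 0.1 -0.1  0.3] | twist rad 0.0 deg 0 lin mm [ 63.6 -60.2  91.7]
```

View pics/w12.png

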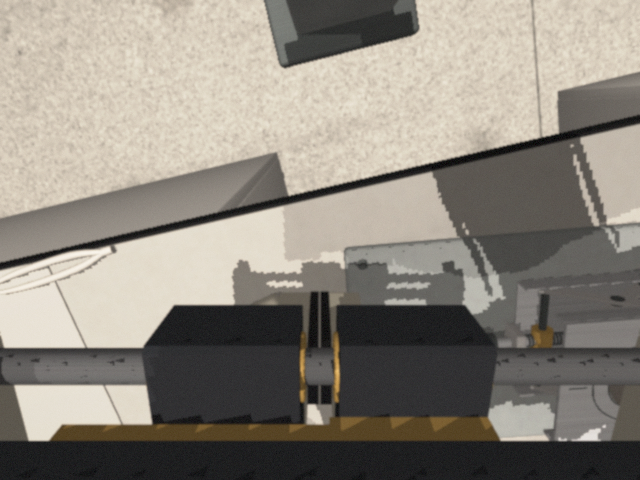

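View pics/s12.png

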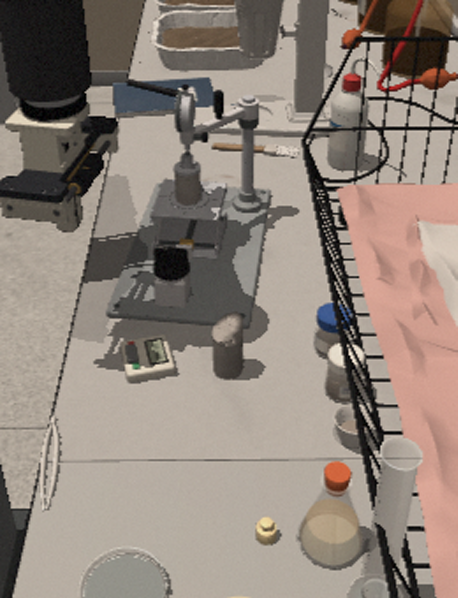

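The key bottomed at 16 N and the robot is clear. The core and cap stand under the plunger at (187,165), and the bystanders have not moved. Handing in.

```bash
python3 -c "
from plant import *
print(close_job())"
```

```text
the job is handed in; nothing more can be done
None
```

The swell reading is set up and the job is handed in at about 47 s of the 72 s allowed. I never read the dial hand itself, because no picture I took shows the dial face.

- **Core and cap:** The core stands upright 1.7 mm from the platform's centre. The cap lies flat on it, boss up, within about 1 mm of the core's axis.
- **Gauge arm:** I swung it in until it pushed back with about 11 N, where friction alone would give about 2 N. I took that as the stop.
- **Jack:** I turned the knob about 148° (2.58 rad) and let go. The platform rose from 77.4 mm to about 83.3 mm and the cap's top stands at about 157.2–157.5 mm. That is about 1.2–1.5 mm of plunger lift, so the hand should be about an eighth of a turn past zero. Depth error is about 0.5 mm. The side picture shows the plunger on the boss.
- **Timer:** I pressed the key only after letting go of the knob. It bottomed: the tip was about 3.5–4 mm down at 16 N.
- **Bystanders:** In the last side picture the broken core, jars, flask and balance weight look unmoved. I did not re-measure them.

**What went wrong:** While carrying the core I ran the last joint to its limit, which tilted the tool about 11°. I brought it back to within about half a degree before setting the core down. Wrist forces reached about 30 N while turning the knob, well under the 120 N limit.

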